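# Change the bundling cradle on the tying board

### The job

Change the tying board over from the short bundling cradle to the long one, which lies at the back of the bench rack behind the jar and the tin: first stand the jar and the tin upright on the metal tray, then set the long cradle flat between the cleats of the tying board, and lay the short cradle on the rack's white back batten in the long one's place. Finally put the jar and the tin back upright just where each of them stood, and leave the tubes, the brush and the finished bundle alone.

Things in the scene. Friction and masses are not known exactly. Their poses are not given: they have to be found in the camera images.
- jar_mid (a point): Round amber glass paste jar with a white lid and a blank paper label, 50 mm in diameter, 98 mm tall, about 0.3 kg. The point is its centre, 49 mm above its foot; z up. It starts in the front row of the rack, on the plywood board, in front of the long cradle (10 mm from it).
- tin_mid (a point): Square plain steel tin, 50 by 50 mm, body 84 mm tall, with a black round cap on top (98 mm in all), about 0.35 kg. The point is its centre, 49 mm above its foot; z up, x and y square to its sides. It starts beside the jar in the front row of the rack, 100 mm from it centre to centre; which of the two is on the left changes.
- long_mid (a point): Long bundling cradle: a wooden V-trough 210 mm long, 44 mm wide, 40 mm tall, with three V blocks and two tying gaps; its sides are flat and upright, the middle block is 52 mm long, about 0.3 kg. The point is its centre, 20 mm above its foot; x along its length, y across, z up. It starts on the white back batten of the rack, along the rack's width.
- short_mid (a point): Short bundling cradle: the same V-trough section, 44 mm wide, 40 mm tall, but only 130 mm long, middle block 46 mm long, about 0.2 kg. The point is its centre, 20 mm above its foot; x along its length, y across, z up. It starts on the tying board. It may be parked anywhere free (the tray has room) while the cradles change places.
- rack: Fixed low rack, 324 mm wide (y), 212 mm deep (x), front to its -x; origin under its centre at bench level. Floor 26 mm up: plywood front board (x -100 to 0 mm; jar and tin stand at x -28, y +50 and -50) and white back batten (x 1 to 90 mm; a cradle lies along y, centred at x 30, y 0). Tops above the bench: end boards 46, back rail (inner face x 90) 48, front lip 35 mm.
- tray: Fixed shallow aluminium tray, 270 mm (its x) by 170 mm (its y), lip 20 mm tall, walls 6 mm, floor 6 mm above the bench; origin under its centre. Empty at the start; it stands to the left or the right of the rack, nearer the robot.
- board: Fixed plywood tying board, 270 mm (its x) by 120 mm (its y), top face 12 mm above the bench; origin under its centre. At each end a dark U-shaped cleat, 8 mm tall, leaves a place 234 mm long (x) and 68 mm wide (y) for the long cradle, centred on the board and lengthwise along its x. It stands on the side opposite to the tray.
- tubes: Bystander: standing block of yellow paper tubes, 58 mm across, 60 mm tall, on the bench in front of the rack. Origin at its foot.
- brush: Bystander: paste brush lying on the bench beyond the work. Origin under its middle.
- bundle: Bystander: tied bundle of finished red sticks with yellow heads, about 250 mm long, 50 mm wide, 22 mm tall, lying on the bench behind the rack. Origin under its middle.
There are look-alikes about, which are no part of the job. What is shaped like the part that bears tin_mid but blue or pink is not meant.

How it is judged:
On the way, in this order (a step that is already met when the one before it is completed fails the run):
1. the jar and the tin both stand upright on the tray (x of jar_mid in the frame of tray between -0.125 and 0.125 m and y of jar_mid in the frame of tray between -0.075 and 0.075 m and z of jar_mid in the frame of tray between 0.045 and 0.063 m and angle between each of jar_mid, tin_mid's own z axis and vertical below 0.12 rad and x of tin_mid in the frame of tray between -0.125 and 0.125 m and y of tin_mid in the frame of tray between -0.075 and 0.075 m and z of tin_mid in the frame of tray between 0.045 and 0.063 m), for 0.2 s.
2. the long cradle lies flat between the cleats of the tying board (x of long_mid in the frame of board between -0.013 and 0.013 m and y of long_mid in the frame of board between -0.013 and 0.013 m and z of long_mid in the frame of board between 0.028 and 0.036 m and angle between the x axis of long_mid and the x axis of board, either way round below 0.15 rad and angle between long_mid's own z axis and vertical below 0.1 rad), for 0.2 s.
At the end, for the whole second after the job is handed in: Long cradle flat between the board's cleats (centre within 13 mm each way, 0.15 rad); short cradle flat along the rack's white back batten (within 15 mm across, 30 mm along, 0.17 rad); jar and tin upright within 15 mm of where each stood; all at rest (all of step 2 and x of short_mid in the frame of rack between 0.015 and 0.045 m and y of short_mid in the frame of rack between -0.03 and 0.03 m and z of short_mid in the frame of rack between 0.042 and 0.05 m and angle between the x axis of short_mid and the y axis of rack, either way round below 0.17 rad and angle between each of short_mid, jar_mid, tin_mid's own z axis and vertical below 0.1 rad and distance of each of jar_mid, tin_mid from where it was at the start of the episode below 0.015 m and linear speed of each of jar, tin, long_cradle, short_cradle below 0.02 m/s); the robot touches nothing.
It fails at once if the jar is knocked over (angle between jar_mid's own z axis and vertical above 0.6 rad).
It fails at once if the tin is knocked over (angle between tin_mid's own z axis and vertical above 0.6 rad).
It fails at once if the block of paper tubes is disturbed (moved more than 25 mm) (distance of tubes from where it was at the start of the episode above 0.025 m).
It fails at once if the paste brush is disturbed (moved more than 25 mm) (distance of brush from where it was at the start of the episode above 0.025 m).
It fails at once if the finished bundle is disturbed (moved more than 25 mm) (distance of bundle from where it was at the start of the episode above 0.025 m).
It also fails if it takes over 141 s, if anything falls off the work surface, if the arm or the gripper's body presses on something with over 40 N, if the wrist force passes 120 N, or if a joint passes its speed limit or range.

### The arm

A 6-joint arm with a two-finger parallel gripper is mounted at the origin on the work surface. World frame = base frame: x ahead of the robot, y to its left, z up, the work surface at z = 0. Lengths are in m, angles in rad, forces in N, time in s.
With the tool pointing down it reaches from about 0.35 to 0.8 m from the base axis. Payload 7.3 kg.
Tool frame: the origin (TCP) lies on the centre line of the jaws, within the pads' length; the fingertips stand 22 mm ahead of it and the grasp point (between the pads) lies 3 mm ahead of it; z points along the fingers, y is the direction in which the jaws open and shut (so a half turn about z gives the same grasp; the last joint's range is limited). The gripper opens to 85 mm and grips with 20 to 120 N. Pads are 22 mm wide; open, the fingers measure 114 mm over their backs; the gripper's body (76 mm by 85 mm) begins 54 mm behind the grasp point. The pads swing forward as they close: fully open they stand 13 mm farther back than shut.
Start: joints at [0.965, 0.342, 1.524, -0, 1.275, -0.146], TCP at [0.233, 0.47, 0.253] pointing down, gripper open.
Joint ranges: [-2.53, 2.53], [-0.77, 2.02], [0.04, 2.7], [-1, 4.14], [0.28, 2.66], [-3.11, 3.11]. Speed limits (rad/s): [2.57, 2.57, 3.14, 3.14, 3.14, 3.14].

### API

Orientations are given as a rotation vector (axis times angle).
In Python, from workcell import bot gives the robot as it stands.
- The arm moves only by the tool jog_arm, never from a script. Its argument "motion" is a list that holds one entry, the list of rows, each a list of 7 numbers: the finger opening in mm, from 0 to 85.4, then the shift along the tool's x, y, z as a fraction of full scale, then the turn, a rotation vector about the tool's x, y, z as a fraction of full scale. In form: [[[claw, x, y, z, wx, wy, wz], ...]]. A call has exactly 8 rows; each row shifts and turns the pose as measured when the row begins, along the tool's axes as they then stand; what a row does not reach is not made up. Full scale, the value 1, is 2 cm for a shift and pi/2 rad for a turn. A row lasts 1/12 s, in which the tool goes at most 41.7 mm and 7.16 degrees, less where a joint would pass 70% of its speed; a pose out of reach is approached as far as the arm can. A call with a number of a shift or a turn outside -1 to 1 is refused whole. A call with a gripper value outside its range is refused whole. The fingers move at their own pace and stop on an object; the grip force is fixed at half the most. Time passes only in rows, so rows that do not move let the fingers close, or fill a call up. It gives the time, the measured TCP pose, the force and the opening at its end, in the units of the state.
- bot.observe(): the state, without advancing time (a new reading comes with each control period).
- bot.get_image(name): name is "side" or "top" or "wrist"; returns a dict with "pixels" (400x640x3 uint8, blue, green, red), "mtx" (3x3 intrinsics, pixels), "R" (3x3) and "t" (3): a world point X has camera coordinates R X + t. Camera axes: x right, y down, z forward; pixel columns grow to the right and rows downward; lengths in m; the calibration is good to about 2 mm. A picture is of the moment at which its call begins. There is no depth.
- bot.sign_off(): hands the job in, once; it reports no verdict.
The state is a dict: "clock": time; "joint_positions": joint angles; "qd": joint speeds; "joint_efforts": joint torques, N m; "ee_pos": TCP position; "eef_rot": TCP orientation; "wrist_force": force on the tool from outside, world axes, zero at the start; "ft_torque": the same for the moment, N m; "opening": finger opening in m.
Only numpy, scipy, OpenCV 4.12 (cv2) and the standard library are available. Lean on these libraries where they do the work, as an engineer would, in place of code of your own. Each camera call takes 0.05 s, during which the arm holds its last target. There are 200 camera calls.

## Working session

There is one attempt and no reset: what is moved stays moved. The work goes in short steps, Python scripts to look and compute and a tool call to move; the robot and the scene stay as the last step left them, time stands still between calls to the robot, and variables do not carry over. Pictures are saved under pics/ and viewed, about 12 in all and at most 16, crops included, and the job is handed in when it is done.

Besides the shell and the picture viewer there is one more tool, called in YAML: its name, and indented under it one key for each argument. jog_arm: Moves the arm, as the interface text tells. Shift numbers are shares of 2 cm and turn numbers shares of pi/2 rad, none past 1 either way. Its arguments: {"type":"object","properties":{"motion":{"type":"array"}},"required":["motion"]}

```bash
mkdir -p pics
cat > h.py <<'E'
import numpy as np, cv2
from workcell import bot
def shot(n,f):
    im=bot.get_image(n); cv2.imwrite('pics/'+f+'.png',np.asarray(im['pixels'])); np.savez('pics/'+f+'.npz',**{k:np.asarray(im[k]) for k in('pixels','mtx','R','t')}); return im
def ld(f): return dict(np.load('pics/'+f+'.npz'))
def cast(im,u,v,z):
    R,t=np.array(im['R']),np.array(im['t']); c=-R.T@t
    d=R.T@np.linalg.inv(im['mtx'])@np.array([u,v,1.]); return c+d*(z-c[2])/d[2]
def proj(im,X):
    p=np.array(im['mtx'])@(np.array(im['R'])@np.array(X)+np.array(im['t'])); return p[:2]/p[2]
E
python3 - <<'E'
from h import *
for n in('top','side','wrist'): im=shot(n,n+'0'); print(n,-np.array(im['R']).T@im['t'])
s=bot.observe(); print(s)
E
```

```text
top [ 0.38096966 -0.00464243  1.03702811]
side [ 0.25351496 -0.75721295  0.85029917]
wrist [0.17066999 0.50140315 0.3728596 ]
{'clock': 0.15, 'joint_positions': array([ 9.64984050e-01,  3.42615827e-01,  1.52478947e+00, -3.03426915e-05,
        1.27541397e+00, -1.46000359e-01]), 'qd': array([ 0.00121763, -0.00271536, -0.00120393,  0.00082272,  0.00016497,
       -0.00294408]), 'joint_efforts': array([ 1.60939100e-03, -4.33908713e+01, -2.46145946e+01, -6.49433377e-05,
        5.78170497e-03, -5.16314014e-05]), 'ee_pos': array([0.23281383, 0.47024882, 0.25276084]), 'eef_rot': array([-7.15814732e-01, -3.05852102e+00,  1.80870559e-03]), 'wrist_force': array([ 0.15646135,  0.03216599, -0.20493883]), 'ft_torque': array([ 0.0219119 , -0.02207857, -0.0136177 ]), 'opening': 0.08518644927642537}
```

View pics/top0.png

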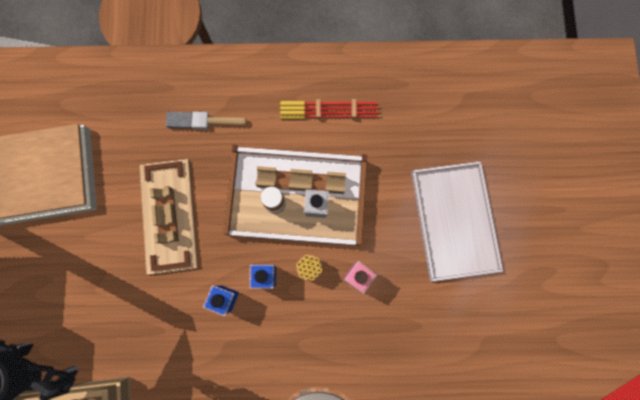

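View pics/side0.png

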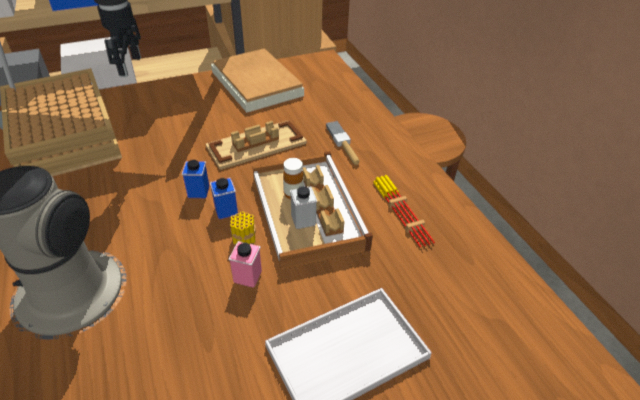

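The steel tin on the rack, at top (316,203), is the one I want. Its look-alikes are blue at (262,277) and (220,300) and pink at (361,277). The white-lidded jar is at (272,198), the long cradle at (300,179), the short cradle on the board at (165,215) and the tray at (458,222). I'll check these in an enlarged crop.

Run:
```python
from h import *
im=ld('top0');p=im['pixels'];print(im['mtx'])
c=cv2.resize(p[140:300,130:390],None,fx=3,fy=3,interpolation=cv2.INTER_CUBIC);cv2.imwrite('pics/crop1.png',c)
hsv=cv2.cvtColor(p,cv2.COLOR_BGR2HSV)
m=((hsv[...,1]<60)&(hsv[...,2]>110)).astype(np.uint8);m[:140]=0;m[300:]=0;m[:,:400]=0
m=cv2.morphologyEx(m,cv2.MORPH_OPEN,np.ones((3,3)))
cs=max(cv2.findContours(m,0,2)[0],key=cv2.contourArea);r=cv2.minAreaRect(cs);b=cv2.boxPoints(r);print('tray',b)
P=np.array([cast(im,*q,.020)for q in b]);print(P,P.mean(0),np.linalg.norm(np.diff(P,axis=0),axis=1))
```

```text
[[425.33908051   0.         318.12379257]
 [  0.         425.33908051 200.44304591]
 [  0.           0.           1.        ]]
tray [[410.22928 170.20128]
 [482.8936  157.30922]
 [503.17355 271.61438]
 [430.50925 284.50647]]
[[ 0.61801311 -0.2375803   0.02      ]
 [ 0.64745789 -0.41858538  0.02      ]
 [ 0.36892263 -0.4441307   0.02      ]
 [ 0.34218637 -0.27066383  0.02      ]] [ 0.494145   -0.34274005  0.02      ] [0.18338438 0.27970423 0.17551519]
```

View pics/crop1.png

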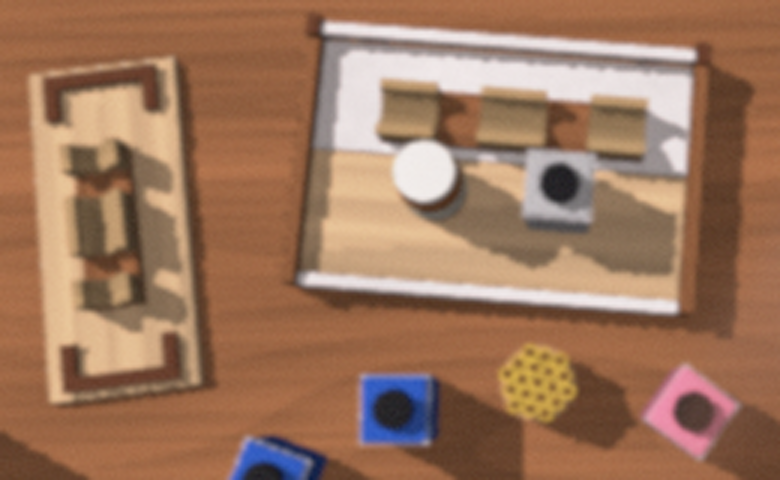

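The crop confirms it. The jar lid is at crop (425,173), the steel tin's cap at (560,183), the long cradle's middle block at (513,118) and the short cradle's at (100,223). The rack is turned a few degrees.

Run:
```python
from h import *
im=ld('top0')
def c(u,v,z): return cast(im,u/3+130-.33,v/3+140-.33,z)
for n,u,v,z in [('jar',425,173,.124),('tin',560,183,.124),('railL',320,32,.048),('railR',697,55,.048),('lipL',300,282,.035),('lipR',682,308,.035),('longL',385,80,.066),('longmidblockbackL',483,88,.066),('longR',648,98,.066),('shortTop',90,148,.052),('shortBot',108,292,.052)]:
    print(n,c(u,v,z).round(3))
B=np.array([c(*q,.012) for q in [(32,75),(175,58),(208,385),(52,403)]]);print('board',B.round(3),B.mean(0))
```

```text
jar [0.539 0.092 0.124]
tin [ 0.529 -0.006  0.124]
railL [0.668 0.184 0.048]
railR [ 0.643 -0.117  0.048]
lipL [0.469 0.199 0.035]
lipR [ 0.443 -0.1    0.035]
longL [0.623 0.129 0.066]
longmidblockbackL [0.615 0.053 0.066]
longR [ 0.605 -0.076  0.066]
shortTop [0.575 0.362 0.052]
shortBot [0.462 0.344 0.052]
board [[0.646 0.428 0.012]
 [0.658 0.31  0.012]
 [0.39  0.276 0.012]
 [0.379 0.399 0.012]] [0.51807937 0.35307391 0.012     ]
```

jog_arm:
  motion:
    - [[85,0,0,-0.5,0,0,-0.079],[85,0,0,-0.5,0,0,-0.079],[85,0,0,-0.5,0,0,-0.079],[85,-0.58,-0.98,-0.1,0,0,0],[85,-0.58,-0.98,-0.1,0,0,0],[85,-0.58,-0.98,-0.1,0,0,0],[85,-0.58,-0.98,-0.1,0,0,0],[85,-0.58,-0.98,-0.1,0,0,0]]

```text
clock: 0.82
ee_pos: [0.2821, 0.3666, 0.2911]
eef_rot: [-0.104, -3.134, 0.009]
wrist_force: [-0.2, -0.1, 0.2]
opening: 0.0848
```

jog_arm:
  motion:
    - [[85,-0.58,-0.98,-0.1,0,0,0],[85,-0.58,-0.98,-0.1,0,0,0],[85,-0.58,-0.98,-0.1,0,0,0],[85,-0.58,-0.98,-0.1,0,0,0],[85,-0.58,-0.98,-0.1,0,0,0],[85,-0.58,-0.98,0,0,0,0],[85,-0.58,-0.98,0,0,0,0],[85,-0.58,-0.98,0,0,0,0]]

```text
clock: 1.48
ee_pos: [0.3661, 0.1952, 0.3013]
eef_rot: [-0.102, -3.133, 0.012]
wrist_force: [0.5, -0.1, -0.8]
opening: 0.0853
```

```bash
cat >> h.py <<'E'
from scipy.spatial.transform import Rotation as Ro
def go(X=None,yaw=None):
    s=bot.observe();R=Ro.from_rotvec(s['eef_rot']).as_matrix();p=np.array(s['ee_pos'])
    a=np.degrees(np.arctan2(R[1,0],R[0,0]))
    print('t',s['clock'],'p',p.round(4),'yaw %.2f'%a,'tilt %.3f'%np.degrees(np.arccos(-R[2,2])),'open %.4f'%s['opening'],'F',np.round(s['wrist_force'],1),'q',np.round(s['joint_positions'],2))
    if yaw is not None:
        print('  turn wz units total %.3f'%(-np.radians((yaw-a+180)%360-180)/(np.pi/2)))
        b=np.radians(yaw);R=np.array([[np.cos(b),np.sin(b),0],[np.sin(b),-np.cos(b),0],[0,0,-1]])
    if X is not None: print('  shift units (axes after turn)',(R.T@(np.array(X)-p)/.02).round(2))
E
python3 - <<'E'
from h import *
go([.44,.04,.30],175.25)
E
```

```text
t 1.4833 p [0.3661 0.1952 0.3013] yaw 176.27 tilt 0.598 open 0.0853 F [ 0.5 -0.1 -0.8] q [ 0.31  0.1   1.7  -0.    1.35 -1.2 ]
  turn wz units total 0.011
  shift units (axes after turn) [-4.32 -7.43  0.06]
```

jog_arm:
  motion:
    - [[85,-0.58,-0.98,0,0,0,0.011],[85,-0.58,-0.98,0,0,0,0],[85,-0.58,-0.98,0,0,0,0],[85,-0.58,-0.98,0,0,0,0],[85,-0.58,-0.98,0,0,0,0],[85,-0.58,-0.98,0,0,0,0],[85,-0.58,-0.98,0,0,0,0],[85,0,0,0,0,0,0]]

```text
clock: 2.15
ee_pos: [0.4386, 0.041, 0.3004]
eef_rot: [-0.135, -3.129, 0.014]
wrist_force: [0.0, -0.7, -0.3]
opening: 0.0845
```

Run:
```python
from h import *
im=shot('wrist','w1'); go([.44,.04,.30],175.25); print(im['mtx'],np.array(im['R']).round(3),(-np.array(im['R']).T@im['t']).round(4))
```

```text
t 2.2 p [0.4378 0.0423 0.3004] yaw 175.04 tilt 0.741 open 0.0850 F [ 0.3 -0.2  0.4] q [-0.07  0.15  1.65 -0.01  1.35 -1.56]
  turn wz units total -0.002
  shift units (axes after turn) [-0.12 -0.11  0.02]
[[278.31512845   0.         322.03862615]
 [  0.         278.31512845 199.63159635]
 [  0.           0.           1.        ]] [[ 0.085  0.996 -0.009]
 [ 0.961 -0.08   0.264]
 [ 0.262 -0.031 -0.964]] [0.3707 0.0484 0.4212]
```

View pics/w1.png

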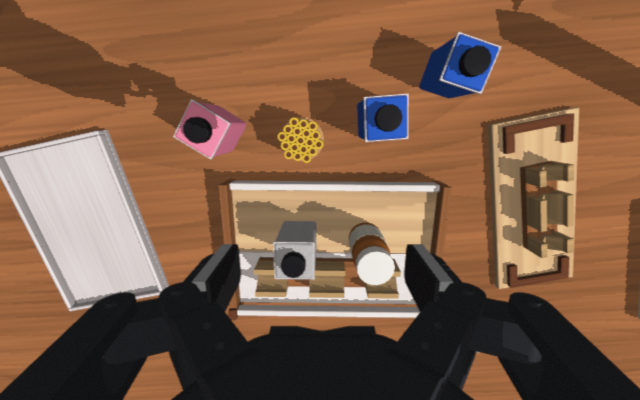

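The wrist view shows the steel tin's cap at (293,264) and the jar lid at (375,265). The tray is at left and the board at right, with the fingers either side of the rack.

Run:
```python
from h import *
im=ld('w1');p=im['pixels'];hsv=cv2.cvtColor(p,cv2.COLOR_BGR2HSV)
def blob(m,box):
    k=np.zeros(m.shape,np.uint8);x0,y0,x1,y1=box;k[y0:y1,x0:x1]=m[y0:y1,x0:x1]
    return max(cv2.findContours(k,0,2)[0],key=cv2.contourArea)
c=blob((hsv[...,2]<60).astype(np.uint8),(275,245,312,282));(x,y),r=cv2.minEnclosingCircle(c);print('cap',x,y,r,cast(im,x,y,.124).round(4))
c=blob(((hsv[...,2]>180)&(hsv[...,1]<50)).astype(np.uint8),(352,244,398,290));e=cv2.fitEllipse(c);print('lid',e,cast(im,*e[0],.124).round(4))
for n,u,v,z in [('lipL',231,187,.035),('lipR',438,188,.035),('railL',237,305,.048),('railR',416,303,.048)]: print(n,cast(im,u,v,z).round(4))
for n,q,z in [('tray',[(0,157),(105,130),(166,290),(70,309)],.02),('board',[(487,124),(578,110),(574,277),(500,288)],.012)]:
    P=np.array([cast(im,*a,z) for a in q]);print(n,P.round(3).tolist(),P.mean(0).round(4))
cv2.imwrite('pics/w1c.png',cv2.resize(p[170:325,215:450],None,fx=3.4,fy=3.4,interpolation=cv2.INTER_CUBIC))
```

```text
cap 293.0 264.1458435058594 12.510936737060547 [ 0.5276 -0.0021  0.124 ]
lid ((376.26800537109375, 267.6363525390625), (31.727502822875977, 39.483821868896484), 72.01568603515625) [0.5401 0.0958 0.124 ]
lipL [ 0.4464 -0.0917  0.035 ]
lipR [0.4723 0.2013 0.035 ]
railL [ 0.6307 -0.1099  0.048 ]
railR [0.6489 0.1668 0.048 ]
tray [[0.377, -0.424, 0.02], [0.353, -0.26, 0.02], [0.613, -0.234, 0.02], [0.636, -0.405, 0.02]] [ 0.4947 -0.331   0.02  ]
board [[0.391, 0.277, 0.012], [0.383, 0.401, 0.012], [0.647, 0.435, 0.012], [0.658, 0.317, 0.012]] [0.5196 0.3573 0.012 ]
```

View pics/w1c.png

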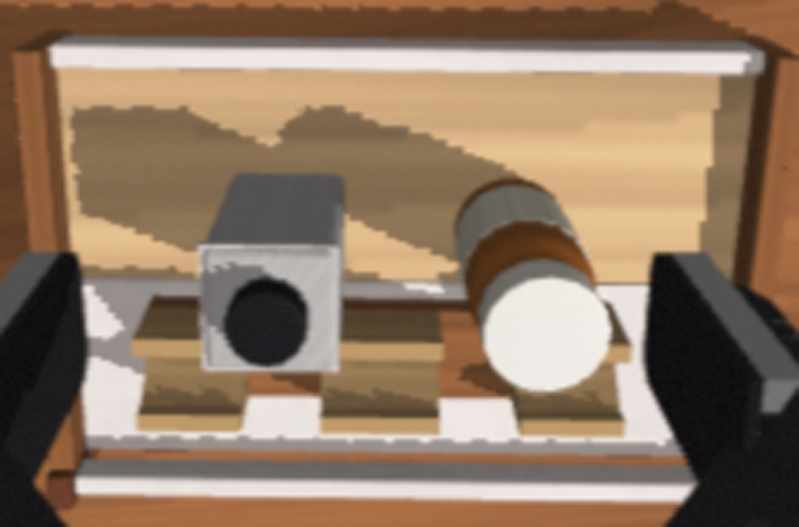

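```bash
sed -i "s#^    if X is not None: print.*#    if X is not None: print('  shift units (axes after turn)',(R.T@(np.array(X)-p)/.02).round(2))\n    if yaw is not None: print('  turn units',(Ro.from_matrix(Ro.from_rotvec(s['eef_rot']).as_matrix().T@R).as_rotvec()/(np.pi/2)).round(4))#" h.py
python3 - <<'E'
from h import *
go([.528,-.003,.085],175)
E
```

```text
t 2.2 p [0.4378 0.0423 0.3004] yaw 175.04 tilt 0.741 open 0.0850 F [ 0.3 -0.2  0.4] q [-0.07  0.15  1.65 -0.01  1.35 -1.56]
  turn wz units total 0.000
  shift units (axes after turn) [-4.69 -1.86 10.77]
  turn units [-0.0052 -0.0064  0.0005]
```

jog_arm:
  motion:
    - [[75,-0.94,-0.37,0.4,-0.005,-0.006,0],[75,-0.94,-0.37,0.4,0,0,0],[75,-0.94,-0.37,0.4,0,0,0],[75,-0.94,-0.37,0.4,0,0,0],[75,-0.94,-0.37,0.4,0,0,0],[75,0,0,0.9,0,0,0],[75,0,0,0.9,0,0,0],[75,0,0,0,0,0,0]]

```text
clock: 2.87
ee_pos: [0.5298, 0.0016, 0.2212]
eef_rot: [-0.132, -3.138, -0.005]
wrist_force: [-0.9, 0.0, -0.4]
opening: 0.0748
```

Run:
```python
from h import *
go([.528,-.003,.085],175)
im=shot('wrist','w2')
p=im['pixels'];print([ (n,proj(im,X).round(0)) for n,X in [('tin cap',(.528,-.003,.124)),('jar',(.5395,.094,.124))]])
```

```text
t 2.8667 p [0.5298 0.0016 0.2212] yaw 175.19 tilt 0.199 open 0.0748 F [-0.9  0.  -0.4] q [-0.14  0.38  1.56  0.    1.2  -1.63]
  turn wz units total 0.002
  shift units (axes after turn) [ 0.07 -0.24  6.81]
  turn units [ 0.0021 -0.0006  0.0022]
[('tin cap', array([315., 207.])), ('jar', array([434., 211.]))]
```

View pics/w2.png

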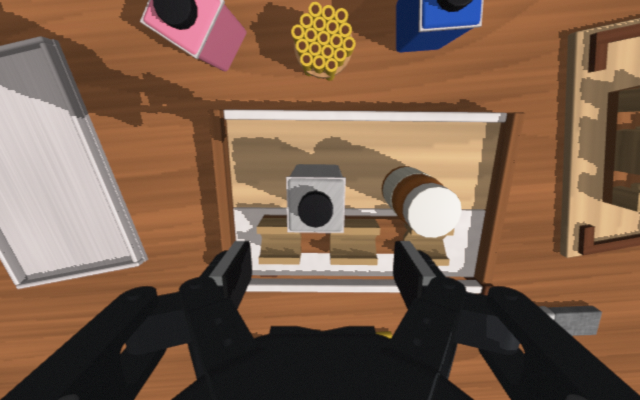

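The tin's cap at (315,209) and the lid at (434,211) fall where my estimates project, so I'm going down to grasp the tin.

jog_arm:
  motion:
    - [[75,0.04,-0.12,0.9,0.002,0,0],[75,0.04,-0.12,0.9,0,0,0],[75,0,0,0.9,0,0,0],[75,0,0,0.9,0,0,0],[75,0,0,0.9,0,0,0],[75,0,0,0.9,0,0,0],[75,0,0,0.9,0,0,0],[75,0,0,0.4,0,0,0]]

```text
clock: 3.58
ee_pos: [0.5337, 0.0022, 0.0972]
eef_rot: [0.122, 3.119, -0.001]
wrist_force: [-0.3, 0.5, 1.4]
opening: 0.0751
```

Run:
```python
from h import *
go([.528,-.003,.085],175)
```

```text
t 3.5833 p [0.5337 0.0022 0.0972] yaw 175.53 tilt 1.153 open 0.0751 F [-0.3  0.5  1.4] q [-0.14  0.53  1.72  0.    0.88 -1.63]
  turn wz units total 0.006
  shift units (axes after turn) [ 0.26 -0.28  0.61]
  turn units [0.0003 0.0128 0.0059]
```

jog_arm:
  motion:
    - [[75,0,-0.1,0.4,0,0,0],[75,0.26,-0.18,0.2,0,0.012,0.006],[75,0,0,0,0,0,0],[45,0,0,0,0,0,0],[45,0,0,0,0,0,0],[45,0,0,0,0,0,0],[45,0,0,0,0,0,0],[45,0,0,0,0,0,0]]

```text
clock: 4.25
ee_pos: [0.5294, -0.0026, 0.0882]
eef_rot: [0.137, 3.135, 0.0]
wrist_force: [-0.4, 0.4, -4.1]
opening: 0.0496
```

Run:
```python
from h import *
go([.400,-.324,.20],175)
```

```text
t 4.25 p [ 0.5294 -0.0026  0.0882] yaw 175.00 tilt 0.209 open 0.0496 F [-0.4  0.4 -4.1] q [-0.15  0.54  1.72  0.    0.88 -1.63]
  turn wz units total -0.000
  shift units (axes after turn) [  5.04 -16.57  -5.59]
  turn units [ 0.0002  0.0023 -0.0001]
```

jog_arm:
  motion:
    - [[45,0,0,-0.9,0,0,0],[45,0,0,-0.9,0,0,0],[45,0,0,-0.9,0,0,0],[45,0,-0.3,-0.9,0,0,0],[45,0.2,-0.7,-0.5,0,0,0],[45,0.29,-0.95,0,0,0,0],[45,0.29,-0.95,0,0,0,0],[45,0.29,-0.95,0,0,0,0]]

```text
clock: 4.92
ee_pos: [0.4989, -0.0758, 0.1718]
eef_rot: [-0.127, -3.136, -0.003]
wrist_force: [-0.6, -0.6, -4.4]
opening: 0.0491
```

jog_arm:
  motion:
    - [[45,0.29,-0.95,0,0,0,0],[45,0.29,-0.95,0,0,0,0],[45,0.29,-0.95,0,0,0,0],[45,0.29,-0.95,0,0,0,0],[45,0.29,-0.95,0,0,0,0],[45,0.29,-0.95,0,0,0,0],[45,0.29,-0.95,0,0,0,0],[45,0.29,-0.95,0,0,0,0]]

```text
clock: 5.58
ee_pos: [0.4347, -0.2287, 0.1703]
eef_rot: [-0.125, -3.132, -0.008]
wrist_force: [0.0, 0.3, -3.8]
opening: 0.0493
```

Run:
```python
from h import *
go([.400,-.324,.073],175)
```

```text
t 5.5833 p [ 0.4347 -0.2287  0.1703] yaw 175.43 tilt 0.475 open 0.0493 F [ 0.   0.3 -3.8] q [-0.64  0.37  1.73  0.    1.05 -2.13]
  turn wz units total 0.005
  shift units (axes after turn) [ 1.31 -4.9   4.87]
  turn units [ 0.0029 -0.0044  0.0048]
```

jog_arm:
  motion:
    - [[45,0.26,-0.95,0,0.003,-0.004,0.005],[45,0.26,-0.95,0,0,0,0],[45,0.26,-0.95,0,0,0,0],[45,0.26,-0.95,0,0,0,0],[45,0.26,-0.95,0.3,0,0,0],[45,0,0,0.9,0,0,0],[45,0,0,0.9,0,0,0],[45,0,0,0,0,0,0]]

```text
clock: 6.25
ee_pos: [0.3953, -0.329, 0.1263]
eef_rot: [-0.146, -3.136, 0.001]
wrist_force: [-1.6, 1.6, -4.3]
opening: 0.0498
```

Run:
```python
from h import *
go([.400,-.324,.070],175)
```

```text
t 6.25 p [ 0.3953 -0.329   0.1263] yaw 174.66 tilt 0.107 open 0.0498 F [-1.6  1.6 -4.3] q [-0.84  0.46  1.72 -0.    0.95 -2.32]
  turn wz units total -0.004
  shift units (axes after turn) [-0.21  0.27  2.81]
  turn units [-0.0005 -0.0011 -0.0038]
```

jog_arm:
  motion:
    - [[45,-0.2,0.27,0.5,0,0,-0.003],[45,0,0,0.7,0,0,0],[45,0,0,0.7,0,0,0],[45,0,0,0.5,0,0,0],[45,0,0,0.2,0,0,0],[45,0,0,0,0,0,0],[45,0,0,0,0,0,0],[45,0,0,0,0,0,0]]

```text
clock: 6.92
ee_pos: [0.4009, -0.3236, 0.0754]
eef_rot: [-0.137, -3.137, 0.001]
wrist_force: [-0.3, 0.5, -3.8]
opening: 0.0495
```

Run:
```python
from h import *
go([.400,-.324,.068],175)
```

```text
t 6.9167 p [ 0.4009 -0.3236  0.0754] yaw 174.98 tilt 0.081 open 0.0495 F [-0.3  0.5 -3.8] q [-0.83  0.54  1.77 -0.    0.83 -2.31]
  turn wz units total -0.000
  shift units (axes after turn) [ 0.04 -0.02  0.37]
  turn units [-0.0004 -0.0008 -0.0002]
```

jog_arm:
  motion:
    - [[45,0,0,0.2,0,0,0],[45,0,0,0.2,0,0,0],[45,0,0,0,0,0,0],[75,0,0,0,0,0,0],[75,0,0,0,0,0,0],[75,0,0,0,0,0,0],[75,0,0,-0.5,0,0,0],[75,0,0,-0.9,0,0,0]]

```text
clock: 7.58
ee_pos: [0.4014, -0.3242, 0.0969]
eef_rot: [0.138, 3.138, -0.003]
wrist_force: [1.1, 0.2, -0.1]
opening: 0.0751
```

jog_arm:
  motion:
    - [[75,0,0,-0.9,0,0,0],[75,0,0,-0.9,0,0,0],[75,0,0,-0.9,0,0,0],[75,0,0,-0.9,0,0,0],[75,-0.1,0.5,-0.9,0,0,0],[75,-0.25,0.95,-0.5,0,0,0],[75,-0.25,0.95,0,0,0,0],[75,-0.25,0.95,0,0,0,0]]

```text
clock: 8.25
ee_pos: [0.4256, -0.2618, 0.2138]
eef_rot: [0.146, 3.126, -0.022]
wrist_force: [1.1, 0.3, -0.3]
opening: 0.0751
```

Run:
```python
from h import *
go([.5395,.094,.21],175)
```

```text
t 8.25 p [ 0.4256 -0.2618  0.2138] yaw 174.66 tilt 1.070 open 0.0751 F [ 1.1  0.3 -0.3] q [-0.7   0.32  1.67 -0.    1.13 -2.18]
  turn wz units total -0.004
  shift units (axes after turn) [-4.12 18.22  0.19]
  turn units [-0.0085  0.0083 -0.0038]
```

jog_arm:
  motion:
    - [[75,-0.21,0.95,0,-0.008,0.008,-0.004],[75,-0.21,0.95,0,0,0,0],[75,-0.21,0.95,0,0,0,0],[75,-0.21,0.95,0,0,0,0],[75,-0.21,0.95,0,0,0,0],[75,-0.21,0.95,0,0,0,0],[75,-0.21,0.95,0,0,0,0],[75,-0.21,0.95,0,0,0,0]]

```text
clock: 8.92
ee_pos: [0.475, -0.1066, 0.2242]
eef_rot: [0.138, 3.126, -0.011]
wrist_force: [0.6, -0.4, -0.2]
opening: 0.0753
```

jog_arm:
  motion:
    - [[75,-0.21,0.95,0,0,0,0],[75,-0.21,0.95,0,0,0,0],[75,-0.21,0.95,0,0,0,0],[75,-0.21,0.95,0,0,0,0],[75,-0.21,0.95,0,0,0,0],[75,-0.21,0.95,0,0,0,0],[75,-0.21,0.95,0,0,0,0],[75,-0.21,0.95,0,0,0,0]]

```text
clock: 9.58
ee_pos: [0.5237, 0.0499, 0.2336]
eef_rot: [0.137, 3.114, -0.014]
wrist_force: [0.2, -1.3, 0.1]
opening: 0.0748
```

Run:
```python
from h import *
go([.5395,.094,.12],175)
```

```text
t 9.5833 p [0.5237 0.0499 0.2336] yaw 174.96 tilt 1.502 open 0.0748 F [ 0.2 -1.3  0.1] q [-0.05  0.35  1.57 -0.01  1.2  -1.53]
  turn wz units total -0.000
  shift units (axes after turn) [-0.6   2.27  5.68]
  turn units [-0.0051  0.0159 -0.0005]
```

jog_arm:
  motion:
    - [[75,-0.2,0.76,0,-0.005,0.016,0],[75,-0.2,0.76,0,0,0,0],[75,-0.2,0.76,0,0,0,0],[75,0,0,0,0,0,0],[75,0,0,0.7,0,0,0],[75,0,0,0.7,0,0,0],[75,0,0,0.7,0,0,0],[75,0,0,0,0,0,0]]

```text
clock: 10.25
ee_pos: [0.5412, 0.1, 0.1998]
eef_rot: [0.128, 3.128, 0.002]
wrist_force: [-0.8, 0.5, -1.0]
opening: 0.0748
```

Run:
```python
from h import *
go([.5395,.094,.086],175)
im=shot('wrist','w3');p=im['pixels']
hsv=cv2.cvtColor(p,cv2.COLOR_BGR2HSV);m=((hsv[...,2]>170)&(hsv[...,1]<45)).astype(np.uint8);m[:170]=0
for c in cv2.findContours(m,0,1)[0]:
    if cv2.contourArea(c)>1500: (x,y),r=cv2.minEnclosingCircle(c);print(x,y,r,cv2.contourArea(c),cast(im,x,y,.124).round(4))
print(proj(im,(.5395,.094,.124)))
```

```text
t 10.25 p [0.5412 0.1    0.1998] yaw 175.33 tilt 0.642 open 0.0748 F [-0.8  0.5 -1. ] q [ 0.04  0.43  1.54  0.    1.16 -1.45]
  turn wz units total 0.004
  shift units (axes after turn) [ 0.06 -0.3   5.69]
  turn units [0.0012 0.007  0.0037]
322.5 243.5 77.21732330322266 2680.5 [0.5633 0.0992 0.124 ]
309.5 213.5 34.59056091308594 2367.0 [0.5382 0.0916 0.124 ]
20.569766998291016 224.5 45.424381256103516 1639.0 [ 0.5294 -0.1251  0.124 ]
[312.91514386 214.86512794]
```

jog_arm:
  motion:
    - [[75,0.06,-0.2,0.7,0,0.007,0.004],[75,0.06,-0.1,0.9,0,0,0],[75,0,0,0.9,0,0,0],[75,0,0,0.9,0,0,0],[75,0,0,0.9,0,0,0],[75,0,0,0.9,0,0,0],[75,0,0,0.3,0,0,0],[75,0,0,0,0,0,0]]

```text
clock: 10.97
ee_pos: [0.5425, 0.0896, 0.092]
eef_rot: [0.145, 3.127, 0.003]
wrist_force: [-0.0, 0.8, 0.8]
opening: 0.0754
```

Run:
```python
from h import *
go([.5388,.093,.087],175)
```

```text
t 10.9667 p [0.5425 0.0896 0.092 ] yaw 174.68 tilt 0.659 open 0.0754 F [-0.   0.8  0.8] q [ 0.02  0.56  1.67  0.    0.9  -1.46]
  turn wz units total -0.004
  shift units (axes after turn) [0.2  0.16 0.25]
  turn units [ 0.0015  0.0072 -0.0036]
```

jog_arm:
  motion:
    - [[75,0.2,0.16,0.25,0,0.007,-0.004],[75,0,0,0,0,0,0],[45,0,0,0,0,0,0],[45,0,0,0,0,0,0],[45,0,0,0,0,0,0],[45,0,0,0,0,0,0],[45,0,0,0,0,0,0],[45,0,0,0,0,0,0]]

```text
clock: 11.63
ee_pos: [0.54, 0.0932, 0.0901]
eef_rot: [0.135, 3.135, 0.004]
wrist_force: [-0.1, -0.4, -3.6]
opening: 0.0481
```

Run:
```python
from h import *
go([.580,-.302,.15],175)
```

```text
t 11.6333 p [0.54   0.0932 0.0901] yaw 175.07 tilt 0.250 open 0.0481 F [-0.1 -0.4 -3.6] q [ 0.03  0.56  1.67  0.    0.91 -1.46]
  turn wz units total 0.001
  shift units (axes after turn) [ -3.72 -19.51  -3.  ]
  turn units [0.0017 0.0022 0.0008]
```

jog_arm:
  motion:
    - [[45,0,0,-0.9,0,0,0],[45,0,0,-0.9,0,0,0],[45,0,0,-0.9,0,0,0],[45,0,-0.3,-0.9,0,0,0],[45,-0.1,-0.7,-0.3,0,0,0],[45,-0.18,-0.95,0,0,0,0],[45,-0.18,-0.95,0,0,0,0],[45,-0.18,-0.95,0,0,0,0]]

```text
clock: 12.3
ee_pos: [0.5428, 0.016, 0.1684]
eef_rot: [-0.125, -3.134, -0.004]
wrist_force: [0.8, 0.7, -4.5]
opening: 0.048
```

jog_arm:
  motion:
    - [[45,-0.18,-0.95,0,0,0,0],[45,-0.18,-0.95,0,0,0,0],[45,-0.18,-0.95,0,0,0,0],[45,-0.18,-0.95,0,0,0,0],[45,-0.18,-0.95,0,0,0,0],[45,-0.18,-0.95,0,0,0,0],[45,-0.18,-0.95,0,0,0,0],[45,-0.18,-0.95,0,0,0,0]]

```text
clock: 12.97
ee_pos: [0.5568, -0.145, 0.1649]
eef_rot: [-0.124, -3.126, -0.006]
wrist_force: [0.0, -0.0, -3.7]
opening: 0.0482
```

Run:
```python
from h import *
go([.580,-.302,.074],175)
```

```text
t 12.9667 p [ 0.5568 -0.145   0.1649] yaw 175.46 tilt 0.767 open 0.0482 F [ 0.  -0.  -3.7] q [-0.39  0.52  1.5  -0.    1.14 -1.88]
  turn wz units total 0.005
  shift units (axes after turn) [-1.84 -7.72  4.55]
  turn units [ 0.002  -0.0083  0.0051]
```

jog_arm:
  motion:
    - [[45,-0.22,-0.95,0,0.002,-0.008,0.005],[45,-0.22,-0.95,0,0,0,0],[45,-0.22,-0.95,0,0,0,0],[45,-0.22,-0.95,0,0,0,0],[45,-0.22,-0.95,0,0,0,0],[45,-0.22,-0.95,0,0,0,0],[45,-0.22,-0.95,0,0,0,0],[45,-0.2,-0.6,0,0,0,0]]

```text
clock: 13.63
ee_pos: [0.5757, -0.3007, 0.1594]
eef_rot: [-0.14, -3.129, -0.006]
wrist_force: [-0.2, -0.4, -4.3]
opening: 0.0481
```

jog_arm:
  motion:
    - [[45,0,0,0,0,0,0],[45,0,0,0.5,0,0,0],[45,0,0,0.7,0,0,0],[45,0,0,0.7,0,0,0],[45,0,0,0.7,0,0,0],[45,0,0,0.7,0,0,0],[45,0,0,0.2,0,0,0],[45,0,0,0,0,0,0]]

```text
clock: 14.3
ee_pos: [0.5718, -0.2971, 0.0797]
eef_rot: [-0.141, -3.121, -0.014]
wrist_force: [-0.9, 0.1, -3.9]
opening: 0.0483
```

Run:
```python
from h import *
go([.580,-.302,.070],175)
```

```text
t 14.3 p [ 0.5718 -0.2971  0.0797] yaw 174.84 tilt 1.121 open 0.0483 F [-0.9  0.1 -3.9] q [-0.6   0.73  1.36 -0.    1.07 -2.08]
  turn wz units total -0.002
  shift units (axes after turn) [-0.43 -0.21  0.48]
  turn units [ 0.005  -0.0114 -0.0018]
```

jog_arm:
  motion:
    - [[45,-0.4,-0.2,0.1,0.005,-0.011,0],[45,0,0,0.25,0,0,0],[45,0,0,0.15,0,0,0],[45,0,0,0,0,0,0],[75,0,0,0,0,0,0],[75,0,0,0,0,0,0],[75,0,0,0,0,0,0],[75,0,0,-0.5,0,0,0]]

```text
clock: 14.97
ee_pos: [0.5818, -0.3017, 0.0819]
eef_rot: [0.139, 3.133, -0.005]
wrist_force: [0.5, 0.2, -0.1]
opening: 0.075
```

jog_arm:
  motion:
    - [[75,0,0,-0.9,0,0,0],[75,0,0,-0.9,0,0,0],[75,0,0,-0.9,0,0,0],[75,0,0,-0.9,0,0,0],[75,0,0.1,-0.9,0,0,0],[75,0,0.5,-0.9,0,0,0],[75,0,0.9,-0.9,0,0,0],[75,0,0.95,-0.5,0,0,0]]

```text
clock: 15.63
ee_pos: [0.5852, -0.256, 0.2335]
eef_rot: [0.148, 3.124, -0.015]
wrist_force: [0.2, -0.4, 0.2]
opening: 0.0749
```

Run:
```python
from h import *
go([.52,.353,.25],186.7); im=shot('side','s2'); shot('top','t2')
```

```text
t 15.6333 p [ 0.5852 -0.256   0.2335] yaw 174.58 tilt 0.989 open 0.0749 F [ 0.2 -0.4  0.2] q [-0.53  0.56  1.23 -0.    1.34 -2.01]
  turn wz units total -0.135
  shift units (axes after turn) [-0.31 30.62 -0.83]
  turn units [-0.0067  0.0087 -0.1347]
```

View pics/s2.png

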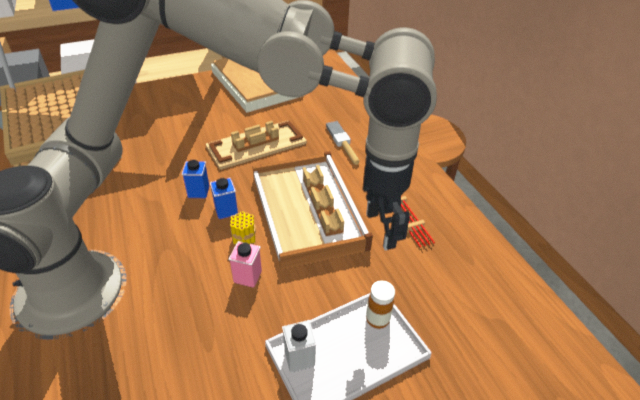

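The jar (380,305) and the steel tin (299,345) both stand upright on the tray. Next is the short cradle on the board.

jog_arm:
  motion:
    - [[75,0,0.3,-0.2,-0.006,0.008,-0.07],[75,0,0.5,-0.2,0,0,-0.065],[75,0,0.98,0,0,0,0],[75,0,0.98,0,0,0,0],[75,0,0.98,0,0,0,0],[75,0,0.98,0,0,0,0],[75,0,0.98,0,0,0,0],[75,0,0.98,0,0,0,0]]

```text
clock: 16.4
ee_pos: [0.5693, -0.1246, 0.2434]
eef_rot: [-0.197, 3.131, -0.009]
wrist_force: [0.0, 0.3, -0.5]
opening: 0.0749
```

jog_arm:
  motion:
    - [[75,0,0.98,0,0,0,0],[75,0,0.98,0,0,0,0],[75,0,0.98,0,0,0,0],[75,0,0.98,0,0,0,0],[75,0,0.98,0,0,0,0],[75,0,0.98,0,0,0,0],[75,0,0.98,0,0,0,0],[75,0,0.98,0,0,0,0]]

```text
clock: 17.07
ee_pos: [0.5477, 0.0326, 0.2424]
eef_rot: [-0.192, 3.132, -0.014]
wrist_force: [0.3, 0.2, -0.6]
opening: 0.0749
```

Run:
```python
from h import *
shot('wrist','w4');go([.50,.353,.25],186.7)
```

```text
t 17.1167 p [0.5471 0.0358 0.2424] yaw -172.89 tilt 0.418 open 0.0747 F [-0.7  3.4  0. ] q [-0.07  0.39  1.48 -0.01  1.27 -1.76]
  turn wz units total 0.005
  shift units (axes after turn) [ 0.49 16.02 -0.38]
  turn units [-0.0042  0.0019  0.0045]
```

View pics/w4.png

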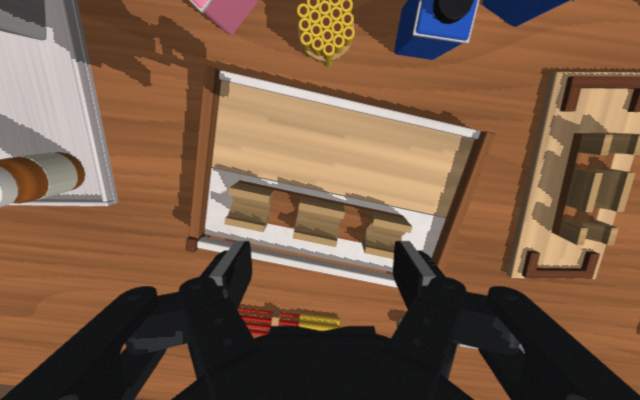

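Run:
```python
from h import *
p=ld('w4')['pixels'];cv2.imwrite('pics/w4c.png',cv2.resize(p[165:290,190:450],None,fx=3,fy=3,interpolation=cv2.INTER_CUBIC))
```

```text
(no output)
```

View pics/w4c.png

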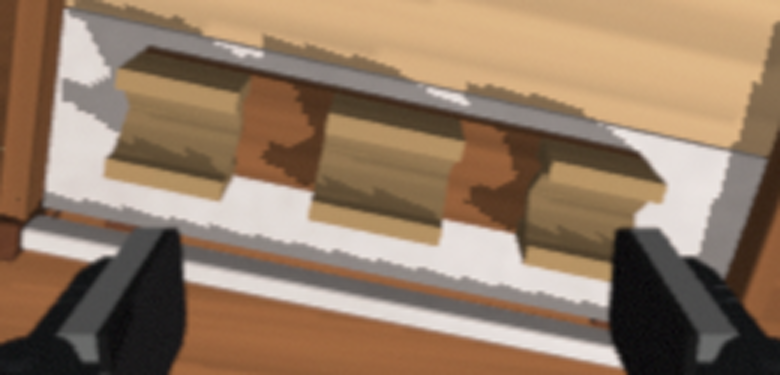

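Run:
```python
from h import *
im=ld('w4')
c=lambda u,v,z: cast(im,u/3+190-.33,v/3+165-.33,z)
P={n:c(*a) for n,a in dict(fL=(117,70,.066),fR=(665,185,.066),bL=(107,178,.066),bLb=(150,45,.026),bRb=(640,152,.026),m1=(328,108,.066),m2=(467,142,.066),m3=(438,243,.066),m4=(310,218,.066),jL=(70,8,.026),jR=(770,155,.026)).items()}
for n in P: print(n,P[n].round(4))
print('mid',(P['m1']+P['m2']+P['m3']+P['m4'])/4)
for a,b in(('fL','fR'),('bLb','bRb'),('jL','jR'),('m4','m3')):
    d=P[b]-P[a];print(a,np.linalg.norm(d),np.degrees(np.arctan2(d[0],d[1])),(P[a]+P[b])/2)
for n,q,z in [('lip',[(219,75),(479,135)],.035)]:
    P=[cast(im,*a,z) for a in q];d=P[1]-P[0];print(P,np.degrees(np.arctan2(d[0],d[1])))
```

```text
fL [ 0.5628 -0.0698  0.066 ]
fR [0.5817 0.1381 0.066 ]
bL [ 0.6056 -0.0722  0.066 ]
bLb [ 0.5618 -0.0694  0.026 ]
bRb [0.5822 0.1396 0.026 ]
m1 [0.5675 0.0084 0.066 ]
m2 [0.5741 0.0613 0.066 ]
m3 [0.6164 0.0562 0.066 ]
m4 [0.6122 0.0059 0.066 ]
jL [ 0.5505 -0.1025  0.026 ]
jR [0.5766 0.1945 0.026 ]
mid [0.59254477 0.03293721 0.066     ]
fL 0.2087058027998416 5.194536146665796 [0.57222431 0.03417265 0.066     ]
bLb 0.21003858537462414 5.572929748972749 [0.57203453 0.03508259 0.026     ]
jL 0.2981234471604457 5.02130280899759 [0.56356832 0.04601518 0.026     ]
m4 0.05040897202742892 4.718214848273511 [0.61427955 0.0310443  0.066     ]
[array([ 0.44607057, -0.0941162 ,  0.035     ]), array([0.47326404, 0.20277622, 0.035     ])] 5.23333014432785
```

The crop shows the long cradle clearly. Its front rim runs from (117,70) to (665,185), which puts its centre near (0.594, 0.033) with yaw 84.8°. Next stop is above the board.

jog_arm:
  motion:
    - [[75,0.03,0.98,0,-0.004,0.002,0.004],[75,0.03,0.98,0,0,0,0],[75,0.03,0.98,0,0,0,0],[75,0.03,0.98,0,0,0,0],[75,0.03,0.98,0,0,0,0],[75,0.03,0.98,0,0,0,0],[75,0.03,0.98,0,0,0,0],[75,0.03,0.98,0,0,0,0]]

```text
clock: 17.78
ee_pos: [0.5246, 0.1905, 0.2422]
eef_rot: [-0.177, 3.137, -0.006]
wrist_force: [-0.4, 0.2, -0.7]
opening: 0.0753
```

jog_arm:
  motion:
    - [[75,0.03,0.98,0,0,0,0],[75,0.03,0.98,0,0,0,0],[75,0.03,0.98,0,0,0,0],[75,0.03,0.98,0,0,0,0],[75,0.03,0.98,0,0,0,0],[75,0.03,0.98,0,0,0,0],[75,0,0.98,0,0,0,0],[75,0,0,0,0,0,0]]

```text
clock: 18.45
ee_pos: [0.5065, 0.3306, 0.2412]
eef_rot: [-0.177, 3.136, -0.009]
wrist_force: [0.6, 0.0, 0.3]
opening: 0.075
```

Run:
```python
from h import *
im=shot('wrist','w5');go([.50,.353,.25],186.7)
cv2.imwrite('pics/w5c.png',cv2.resize(im['pixels'][30:330,150:490],None,fx=2,fy=2,interpolation=cv2.INTER_CUBIC))
```

```text
t 18.5 p [0.5068 0.3291 0.2412] yaw -173.55 tilt 0.384 open 0.0748 F [-0.3 -0.2  0.5] q [ 0.45  0.5   1.31 -0.01  1.34 -1.23]
  turn wz units total -0.003
  shift units (axes after turn) [ 0.2   1.23 -0.44]
  turn units [-0.0043 -0.     -0.0028]
```

View pics/w5c.png

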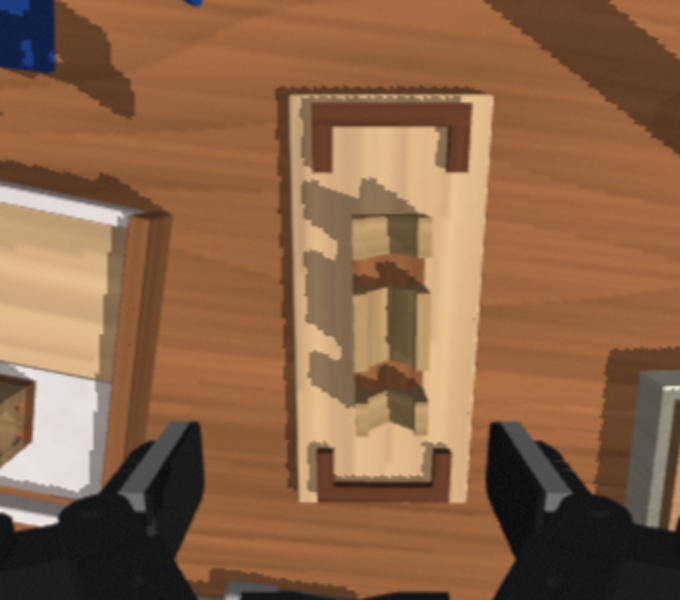

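Run:
```python
from h import *
im=ld('w5')
c=lambda u,v,z: cast(im,u/2+150-.25,v/2+30-.25,z)
for n,q,z in [('board',[(290,95),(493,95),(466,503),(300,503)],.012),('short',[(352,215),(431,216),(427,434),(357,433)],.052),('mid',[(354,291),(430,291),(427,371),(354,363)],.052),('cleat in',[(332,127),(447,127),(435,485),(332,485)],.016),('cleat out',[(313,103),(471,103),(451,500),(317,500)],.020)]:
    P=np.array([c(*a,z) for a in q]);e=P[2]+P[3]-P[0]-P[1];print(n,P[:,:2].round(4).tolist(),P.mean(0).round(4),'yaw',np.degrees(np.arctan2(e[1],e[0])).round(2),'len',np.linalg.norm(e)/2,np.linalg.norm(P[1]-P[0]))
```

```text
board [[0.3931, 0.2851], [0.3798, 0.402], [0.646, 0.4328], [0.6598, 0.3156]] [0.5197 0.3589 0.012 ] yaw 6.56 len 0.2681967812013803 0.11765537296443766
short [[0.4544, 0.3283], [0.45, 0.371], [0.5781, 0.3887], [0.5823, 0.3465]] [0.5162 0.3586 0.052 ] yaw 7.98 len 0.1292595097877317 0.04289873846563953
mid [[0.4958, 0.3343], [0.4909, 0.3769], [0.5382, 0.3825], [0.5382, 0.3394]] [0.5158 0.3583 0.052 ] yaw 6.81 len 0.04513972210880148 0.042801530620151795
cleat in [[0.408, 0.3114], [0.4004, 0.3778], [0.6321, 0.4077], [0.6405, 0.3365]] [0.5202 0.3584 0.016 ] yaw 6.77 len 0.233721065435121 0.06685958664255658
cleat out [[0.3968, 0.2994], [0.3867, 0.3886], [0.6401, 0.4196], [0.651, 0.3273]] [0.5186 0.3587 0.02  ] yaw 6.62 len 0.2554893421055489 0.0898014903870623
```

Run:
```python
from h import *
go([.516,.3585,.046],187)
```

```text
t 18.5 p [0.5068 0.3291 0.2412] yaw -173.55 tilt 0.384 open 0.0748 F [-0.3 -0.2  0.5] q [ 0.45  0.5   1.31 -0.01  1.34 -1.23]
  turn wz units total -0.006
  shift units (axes after turn) [-0.64  1.4   9.76]
  turn units [-0.0043 -0.0001 -0.0061]
```

jog_arm:
  motion:
    - [[70,-0.32,0.7,0.3,-0.004,0,-0.006],[70,-0.32,0.7,0.9,0,0,0],[70,0,0,0.9,0,0,0],[70,0,0,0.9,0,0,0],[70,0,0,0.9,0,0,0],[70,0,0,0.9,0,0,0],[70,0,0,0.9,0,0,0],[70,0,0,0,0,0,0]]

```text
clock: 19.17
ee_pos: [0.5224, 0.3496, 0.1243]
eef_rot: [-0.184, 3.131, -0.005]
wrist_force: [-1.1, -0.6, -0.5]
opening: 0.0704
```

Run:
```python
from h import *
go([.516,.3585,.046],187)
```

```text
t 19.1667 p [0.5224 0.3496 0.1243] yaw -173.26 tilt 0.331 open 0.0704 F [-1.1 -0.6 -0.5] q [ 0.47  0.65  1.39 -0.01  1.1  -1.22]
  turn wz units total -0.003
  shift units (axes after turn) [0.26 0.48 3.92]
  turn units [-0.0023  0.0029 -0.0029]
```

jog_arm:
  motion:
    - [[70,0.1,0.4,0.4,-0.002,0.003,-0.003],[70,0.1,0.1,0.8,0,0,0],[70,0,0,0.9,0,0,0],[70,0,0,0.9,0,0,0],[70,0,0,0.8,0,0,0],[70,0,0,0.3,0,0,0],[70,0,0,0,0,0,0],[70,0,0,0,0,0,0]]

```text
clock: 19.83
ee_pos: [0.5226, 0.3587, 0.0453]
eef_rot: [-0.188, 3.128, 0.006]
wrist_force: [0.1, -1.1, 0.5]
opening: 0.0699
```

Run:
```python
from h import *
go([.516,.3585,.046],187)
```

```text
t 19.8333 p [0.5226 0.3587 0.0453] yaw -173.13 tilt 0.509 open 0.0699 F [ 0.1 -1.1  0.5] q [ 0.48  0.75  1.44  0.    0.95 -1.21]
  turn wz units total -0.001
  shift units (axes after turn) [ 0.33  0.03 -0.03]
  turn units [ 0.0021  0.0052 -0.0015]
```

jog_arm:
  motion:
    - [[70,0.33,0,0,0,0.005,0],[70,0,0,0,0,0,0],[40,0,0,0,0,0,0],[40,0,0,0,0,0,0],[40,0,0,0,0,0,0],[40,0,0,0,0,0,0],[40,0,0,0,0,0,0],[40,0,0,0,0,0,0]]

```text
clock: 20.5
ee_pos: [0.5175, 0.3591, 0.0508]
eef_rot: [-0.188, 3.129, 0.011]
wrist_force: [0.7, 0.5, -2.9]
opening: 0.0428
```

jog_arm:
  motion:
    - [[40,0,0,-0.5,0,0,0],[40,0,0,-0.9,0,0,0],[40,0,0,-0.9,0,0,0],[40,0,0,-0.9,0,0,0],[40,0,0,-0.9,0,0,0],[40,0,-0.2,-0.9,0,0,0],[40,0,-0.6,-0.8,0,0,0],[40,0,-0.9,0,0,0,0]]

```text
clock: 21.17
ee_pos: [0.5189, 0.3257, 0.1729]
eef_rot: [-0.194, 3.134, 0.008]
wrist_force: [-0.4, -0.6, -1.3]
opening: 0.0434
```

Run:
```python
from h import *
go([.498,-.375,.16],187)
```

```text
t 21.1667 p [0.5189 0.3257 0.1729] yaw -172.92 tilt 0.310 open 0.0434 F [-0.4 -0.6 -1.3] q [ 0.43  0.57  1.39  0.    1.18 -1.26]
  turn wz units total 0.001
  shift units (axes after turn) [  5.31 -34.65   0.64]
  turn units [0.0033 0.001  0.0009]
```

jog_arm:
  motion:
    - [[40,0.15,-0.98,0,0.003,0,0],[40,0.15,-0.98,0,0,0,0],[40,0.15,-0.98,0,0,0,0],[40,0.15,-0.98,0,0,0,0],[40,0.15,-0.98,0,0,0,0],[40,0.15,-0.98,0,0,0,0],[40,0.15,-0.98,0,0,0,0],[40,0.15,-0.98,0,0,0,0]]

```text
clock: 21.83
ee_pos: [0.5143, 0.1613, 0.1797]
eef_rot: [-0.198, 3.127, 0.004]
wrist_force: [0.5, 0.3, -1.9]
opening: 0.0427
```

jog_arm:
  motion:
    - [[40,0.15,-0.98,0,0,0,0],[40,0.15,-0.98,0,0,0,0],[40,0.15,-0.98,0,0,0,0],[40,0.15,-0.98,0,0,0,0],[40,0.15,-0.98,0,0,0,0],[40,0.15,-0.98,0,0,0,0],[40,0.15,-0.98,0,0,0,0],[40,0.15,-0.98,0,0,0,0]]

```text
clock: 22.5
ee_pos: [0.5086, -0.0053, 0.1846]
eef_rot: [-0.198, 3.123, 0.003]
wrist_force: [0.8, -0.4, -1.5]
opening: 0.0431
```

Run:
```python
from h import *
go([.498,-.375,.16],187)
```

```text
t 22.5 p [ 0.5086 -0.0053  0.1846] yaw -172.74 tilt 0.704 open 0.0431 F [ 0.8 -0.4 -1.5] q [-0.16  0.37  1.68  0.01  1.07 -1.86]
  turn wz units total 0.003
  shift units (axes after turn) [  2.78 -18.28   1.23]
  turn units [0.0007 0.0078 0.0029]
```

jog_arm:
  motion:
    - [[40,0.15,-0.98,0,0,0.008,0.003],[40,0.15,-0.98,0,0,0,0],[40,0.15,-0.98,0,0,0,0],[40,0.15,-0.98,0,0,0,0],[40,0.15,-0.98,0,0,0,0],[40,0.15,-0.98,0,0,0,0],[40,0.15,-0.98,0,0,0,0],[40,0.15,-0.98,0,0,0,0]]

```text
clock: 23.17
ee_pos: [0.5022, -0.1721, 0.1899]
eef_rot: [-0.19, 3.134, -0.0]
wrist_force: [0.5, 0.6, -2.8]
opening: 0.0429
```

jog_arm:
  motion:
    - [[40,0.15,-0.98,0,0,0,0],[40,0.15,-0.98,0,0,0,0],[40,0.15,-0.98,0,0,0,0],[40,0.15,-0.98,0,0,0,0],[40,0.15,-0.98,0,0,0,0],[40,0.15,-0.98,0,0,0,0],[40,0.15,-0.98,0,0,0,0],[40,0.1,-0.9,0,0,0,0]]

```text
clock: 23.83
ee_pos: [0.496, -0.3371, 0.195]
eef_rot: [-0.189, 3.132, -0.002]
wrist_force: [-0.4, -0.4, -2.8]
opening: 0.043
```

Run:
```python
from h import *
shot('wrist','w6');go([.498,-.375,.050],187)
```

```text
t 23.8833 p [ 0.4959 -0.3407  0.1951] yaw -173.22 tilt 0.354 open 0.0427 F [ 0.1 -2.5 -1.3] q [-0.73  0.53  1.39 -0.    1.21 -2.42]
  turn wz units total -0.002
  shift units (axes after turn) [ 0.1  -1.72  7.25]
  turn units [-0.003   0.0026 -0.0024]
```

View pics/w6.png

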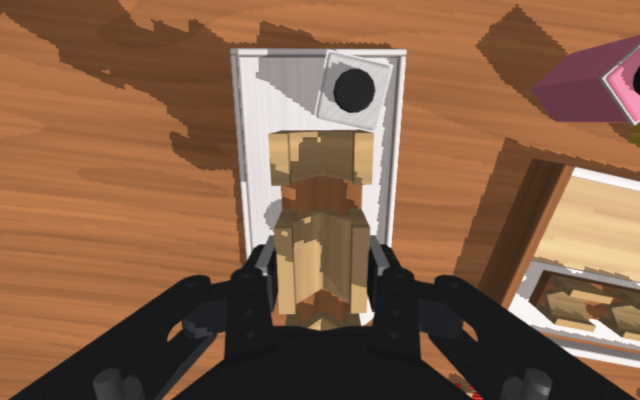

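The held cradle is square in the gripper. Tin's cap is at (353,90), and the tray's front corners are at (232,50) and (405,50).

Run:
```python
from h import *
im=ld('w6')
for n,u,v,z in [('c1',232,50,.02),('c2',405,50,.02),('L',245,240,.02),('R',393,240,.02),('tin',353,90,.104)]: print(n,cast(im,u,v,z).round(4))
```

```text
c1 [ 0.3736 -0.4383  0.02  ]
c2 [ 0.3537 -0.2743  0.02  ]
L [ 0.5696 -0.4171  0.02  ]
R [ 0.5489 -0.2481  0.02  ]
tin [ 0.404  -0.3258  0.104 ]
```

jog_arm:
  motion:
    - [[40,0,-0.8,0.1,-0.003,0.002,-0.002],[40,-0.1,-0.8,0.6,0,0,0],[40,0,0,0.9,0,0,0],[40,0,0,0.9,0,0,0],[40,0,0,0.9,0,0,0],[40,0,0,0.9,0,0,0],[40,0,0,0.3,0,0,0],[40,0,0,0,0,0,0]]

```text
clock: 24.55
ee_pos: [0.5016, -0.3769, 0.1048]
eef_rot: [-0.184, 3.132, -0.006]
wrist_force: [1.3, 0.3, -1.6]
opening: 0.0431
```

Run:
```python
from h import *
go([.501,-.373,.047],187)
```

```text
t 24.55 p [ 0.5016 -0.3769  0.1048] yaw -173.29 tilt 0.318 open 0.0431 F [ 1.3  0.3 -1.6] q [-0.77  0.66  1.41  0.    1.06 -2.46]
  turn wz units total -0.003
  shift units (axes after turn) [0.01 0.2  2.89]
  turn units [-0.0025  0.0025 -0.0032]
```

jog_arm:
  motion:
    - [[40,0,0.2,0.5,-0.002,0.002,-0.003],[40,0,0,0.8,0,0,0],[40,0,0,0.8,0,0,0],[40,0,0,0.5,0,0,0],[40,0,0,0.3,0,0,0],[40,0,0,0,0,0,0],[40,0,0,0,0,0,0],[40,0,0,0,0,0,0]]

```text
clock: 25.22
ee_pos: [0.5043, -0.3734, 0.0501]
eef_rot: [-0.195, 3.129, -0.01]
wrist_force: [-1.2, 0.2, -1.9]
opening: 0.0429
```

Run:
```python
from h import *
go([.501,-.373,.043],187)
```

```text
t 25.2167 p [ 0.5043 -0.3734  0.0501] yaw -172.88 tilt 0.538 open 0.0429 F [-1.2  0.2 -1.9] q [-0.76  0.73  1.46  0.    0.94 -2.45]
  turn wz units total 0.001
  shift units (axes after turn) [0.16 0.04 0.35]
  turn units [-0.0045  0.0039  0.0013]
```

Lowering in small steps and watching the force.

jog_arm:
  motion:
    - [[40,0.1,0,0.15,-0.004,0.004,0],[40,0,0,0.15,0,0,0],[40,0,0,0.1,0,0,0],[40,0,0,0,0,0,0],[40,0,0,0,0,0,0],[40,0,0,0,0,0,0],[40,0,0,0,0,0,0],[40,0,0,0,0,0,0]]

```text
clock: 25.88
ee_pos: [0.5033, -0.3751, 0.0444]
eef_rot: [-0.195, 3.133, -0.006]
wrist_force: [-0.7, -0.8, -1.7]
opening: 0.0428
```

Run:
```python
from h import *
go([.501,-.373,.041],187)
```

```text
t 25.8833 p [ 0.5033 -0.3751  0.0444] yaw -172.89 tilt 0.289 open 0.0428 F [-0.7 -0.8 -1.7] q [-0.76  0.74  1.46 -0.    0.94 -2.46]
  turn wz units total 0.001
  shift units (axes after turn) [0.1  0.12 0.17]
  turn units [-0.0027  0.0017  0.0013]
```

jog_arm:
  motion:
    - [[40,0,0.05,0.12,-0.002,0.002,0],[40,0,0,0.12,0,0,0],[40,0,0,0.1,0,0,0],[40,0,0,0,0,0,0],[40,0,0,0,0,0,0],[40,0,0,0,0,0,0],[40,0,0,0,0,0,0],[40,0,0,0,0,0,0]]

```text
clock: 26.55
ee_pos: [0.5036, -0.3752, 0.0447]
eef_rot: [-0.195, 3.134, -0.007]
wrist_force: [0.1, 0.6, -2.6]
opening: 0.0431
```

Run:
```python
from h import *
go([.501,-.373,.039],187)
```

```text
t 26.55 p [ 0.5036 -0.3752  0.0447] yaw -172.89 tilt 0.278 open 0.0431 F [ 0.1  0.6 -2.6] q [-0.76  0.74  1.46 -0.    0.94 -2.45]
  turn wz units total 0.001
  shift units (axes after turn) [0.12 0.12 0.29]
  turn units [-0.0029  0.0009  0.0012]
```

jog_arm:
  motion:
    - [[60,0,0,0,0,0,0],[60,0,0,0,0,0,0],[60,0,0,0,0,0,0],[60,0,0,-0.5,0,0,0],[60,0,0,-0.9,0,0,0],[60,0,0,-0.9,0,0,0],[60,0,0,-0.9,0,0,0],[60,0,0,-0.9,0,0,0]]

```text
clock: 27.22
ee_pos: [0.502, -0.3736, 0.1276]
eef_rot: [0.194, -3.132, -0.002]
wrist_force: [0.4, 1.2, -0.1]
opening: 0.0601
```

jog_arm:
  motion:
    - [[70,0,0,-0.9,0,0,0],[70,0,0,-0.9,0,0,0],[70,0,0,-0.9,0,0,0.04],[70,0,0,-0.5,0,0,0.078],[70,0,0,0,0,0,0.078],[70,0,0,0,0,0,0.078],[70,0,0,0,0,0,0.078],[70,0,0,0,0,0,0.078]]

```text
clock: 27.88
ee_pos: [0.5042, -0.3754, 0.2104]
eef_rot: [0.875, 3.004, -0.014]
wrist_force: [-0.8, -0.8, -0.1]
opening: 0.0699
```

jog_arm:
  motion:
    - [[70,0,0,0,0,0,0.078],[70,0,0,0,0,0,0.078],[70,0,0,0,0,0,0.078],[70,0,0,0,0,0,0.078],[70,0,0,0,0,0,0.078],[70,0,0,0,0,0,0.078],[70,0,0,0,0,0,0.078],[70,0,0,0,0,0,0.078]]

```text
clock: 28.55
ee_pos: [0.5044, -0.3754, 0.2196]
eef_rot: [2.2, 2.208, -0.002]
wrist_force: [-0.3, 0.0, -0.2]
opening: 0.07
```

Run:
```python
from h import *
go([.594,.033,.20],84.8)
```

```text
t 28.55 p [ 0.5044 -0.3754  0.2196] yaw 90.20 tilt 1.399 open 0.0700 F [-0.3  0.  -0.2] q [-0.76  0.55  1.29 -0.    1.28 -0.76]
  turn wz units total 0.060
  shift units (axes after turn) [20.74  2.61  0.98]
  turn units [0.0109 0.0111 0.0601]
```

jog_arm:
  motion:
    - [[70,0.3,0,0,0.011,0.011,0.06],[70,0.98,0.13,0,0,0,0],[70,0.98,0.13,0,0,0,0],[70,0.98,0.13,0,0,0,0],[70,0.98,0.13,0,0,0,0],[70,0.98,0.13,0,0,0,0],[70,0.98,0.13,0,0,0,0],[70,0.98,0.13,0,0,0,0]]

```text
clock: 29.22
ee_pos: [0.5364, -0.2339, 0.227]
eef_rot: [2.335, 2.09, 0.0]
wrist_force: [-0.4, 0.1, -0.2]
opening: 0.0702
```

jog_arm:
  motion:
    - [[70,0.98,0.13,0,0,0,0],[70,0.98,0.13,0,0,0,0],[70,0.98,0.13,0,0,0,0],[70,0.98,0.13,0,0,0,0],[70,0.98,0.13,0,0,0,0],[70,0.98,0.13,0,0,0,0],[70,0.98,0.13,0,0,0,0],[70,0.98,0.13,0,0,0,0]]

```text
clock: 29.88
ee_pos: [0.5756, -0.0723, 0.2351]
eef_rot: [2.329, 2.084, 0.007]
wrist_force: [-0.0, 0.5, 0.2]
opening: 0.0697
```

Run:
```python
from h import *
go([.594,.033,.16],84.8)
```

```text
t 29.8833 p [ 0.5756 -0.0723  0.2351] yaw 83.65 tilt 0.984 open 0.0697 F [-0.   0.5  0.2] q [-0.25  0.45  1.41 -0.01  1.27 -0.14]
  turn wz units total -0.013
  shift units (axes after turn) [5.33 0.44 3.76]
  turn units [ 0.0097  0.005  -0.0128]
```

jog_arm:
  motion:
    - [[70,0.95,0.08,0.3,0.01,0.005,-0.013],[70,0.95,0.08,0.5,0,0,0],[70,0.95,0.08,0.5,0,0,0],[70,0.95,0.08,0.6,0,0,0],[70,0.95,0.08,0.6,0,0,0],[70,0.4,0,0.6,0,0,0],[70,0,0,0.5,0,0,0],[70,0,0,0,0,0,0]]

```text
clock: 30.55
ee_pos: [0.5959, 0.0388, 0.1695]
eef_rot: [2.307, 2.12, 0.013]
wrist_force: [-0.2, 0.3, -0.4]
opening: 0.0699
```

Run:
```python
from h import *
go([.594,.033,.061],84.8)
im=shot('wrist','w7')
print([proj(im,X).round() for X in [(.5722,.0347,.066),(.6164,.0562,.066)]])
```

```text
t 30.55 p [0.5959 0.0388 0.1695] yaw 85.17 tilt 0.668 open 0.0699 F [-0.2  0.3 -0.4] q [-0.06  0.54  1.45 -0.    1.14  0.02]
  turn wz units total 0.004
  shift units (axes after turn) [-0.3  -0.07  5.43]
  turn units [ 0.0074 -0.0002  0.0042]
[array([293., 214.]), array([344., 185.])]
```

View pics/w7.png

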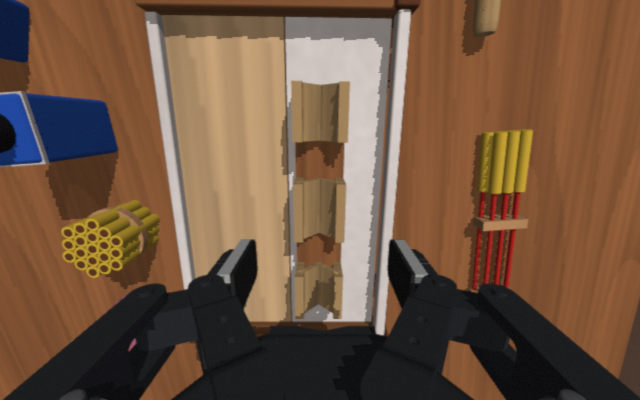

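The middle block is centred at (319,211) between the fingers, so I'm descending.

jog_arm:
  motion:
    - [[70,-0.15,-0.03,0.4,0.007,0,0.004],[70,-0.15,-0.03,0.8,0,0,0],[70,0,0,0.9,0,0,0],[70,0,0,0.9,0,0,0],[70,0,0,0.9,0,0,0],[70,0,0,0.9,0,0,0],[70,0,0,0.3,0,0,0],[70,0,0,0,0,0,0]]

```text
clock: 31.27
ee_pos: [0.5992, 0.023, 0.0707]
eef_rot: [2.324, 2.099, 0.011]
wrist_force: [0.2, -0.7, 0.4]
opening: 0.0698
```

Run:
```python
from h import *
go([.594,.033,.061],84.8)
```

```text
t 31.2667 p [0.5992 0.023  0.0707] yaw 84.16 tilt 0.692 open 0.0698 F [ 0.2 -0.7  0.4] q [-0.09  0.66  1.54 -0.    0.93  0.01]
  turn wz units total -0.007
  shift units (axes after turn) [ 0.47 -0.3   0.48]
  turn units [ 0.0077  0.0007 -0.0071]
```

jog_arm:
  motion:
    - [[70,0.47,-0.3,0,0.007,0,-0.007],[70,0,0,0.1,0,0,0],[70,0,0,0.3,0,0,0],[70,0,0,0.15,0,0,0],[70,0,0,0,0,0,0],[70,0,0,0,0,0,0],[70,0,0,0,0,0,0],[70,0,0,0,0,0,0]]

```text
clock: 31.93
ee_pos: [0.5964, 0.0328, 0.0635]
eef_rot: [2.316, 2.114, 0.006]
wrist_force: [-0.1, 0.5, -1.2]
opening: 0.0698
```

Run:
```python
from h import *
go([.594,.033,.061],84.8)
```

```text
t 31.9333 p [0.5964 0.0328 0.0635] yaw 84.79 tilt 0.415 open 0.0698 F [-0.1  0.5 -1.2] q [-0.07  0.67  1.54 -0.    0.92  0.02]
  turn wz units total -0.000
  shift units (axes after turn) [-0.   -0.12  0.12]
  turn units [ 0.0046  0.0008 -0.0001]
```

jog_arm:
  motion:
    - [[70,0,-0.12,0.15,0.004,0,0],[40,0,0,0,0,0,0],[40,0,0,0,0,0,0],[40,0,0,0,0,0,0],[40,0,0,0,0,0,0],[40,0,0,0,0,0,0],[40,0,0,0,0,0,0],[40,0,0,0,0,0,0]]

```text
clock: 32.6
ee_pos: [0.5942, 0.0329, 0.0608]
eef_rot: [2.319, 2.117, 0.0]
wrist_force: [0.1, -0.9, 0.4]
opening: 0.0429
```

Run:
```python
from h import *
go([.52,.36,.18],6.65)
```

```text
t 32.6 p [0.5942 0.0329 0.0608] yaw 84.78 tilt 0.106 open 0.0429 F [ 0.1 -0.9  0.4] q [-0.07  0.67  1.55 -0.    0.92  0.02]
  turn wz units total 0.868
  shift units (axes after turn) [ -1.79 -16.67  -5.96]
  turn units [ 0.0013 -0.      0.8681]
```

jog_arm:
  motion:
    - [[40,0,0,-0.4,0,0,0],[40,0,0,-0.9,0,0,0],[40,0,0,-0.9,0,0,0],[40,0,0,-0.9,0,0,0],[40,0,0,-0.9,0,0,0],[40,0,0,-0.9,0,0,0.04],[40,0,0,-0.7,0,0,0.078],[40,0,0,0,0,0,0.078]]

```text
clock: 33.27
ee_pos: [0.5907, 0.0332, 0.1764]
eef_rot: [-2.62, -1.724, 0.014]
wrist_force: [0.8, -0.5, -1.4]
opening: 0.0424
```

jog_arm:
  motion:
    - [[40,0,0,0,0,0,0.078],[40,0,0,0,0,0,0.078],[40,0,0,0,0,0,0.078],[40,0,0,0,0,0,0.078],[40,0,0,0,0,0,0.078],[40,0,0,0,0,0,0.078],[40,0,0,0,0,0,0.078],[40,0,0,0,0,0,0.078]]

```text
clock: 33.93
ee_pos: [0.5885, 0.0333, 0.1796]
eef_rot: [-3.13, -0.256, 0.02]
wrist_force: [0.7, -0.0, -2.5]
opening: 0.0428
```

Run:
```python
from h import *
go([.519,.358,.18],6.65)
```

```text
t 33.9333 p [0.5885 0.0333 0.1796] yaw 9.36 tilt 0.728 open 0.0428 F [ 0.7 -0.  -2.5] q [-0.07  0.53  1.44 -0.    1.19  1.34]
  turn wz units total 0.030
  shift units (axes after turn) [ -1.57 -16.53  -0.02]
  turn units [-0.0009  0.008   0.0301]
```

jog_arm:
  motion:
    - [[40,0,0,0,0,0.008,0.03],[40,-0.1,-0.98,0,0,0,0],[40,-0.1,-0.98,0,0,0,0],[40,-0.1,-0.98,0,0,0,0],[40,-0.1,-0.98,0,0,0,0],[40,-0.1,-0.98,0,0,0,0],[40,-0.1,-0.98,0,0,0,0],[40,-0.1,-0.98,0,0,0,0]]

```text
clock: 34.6
ee_pos: [0.5571, 0.1687, 0.1802]
eef_rot: [3.138, 0.154, -0.009]
wrist_force: [0.3, -0.1, -2.4]
opening: 0.0432
```

jog_arm:
  motion:
    - [[40,-0.1,-0.98,0,0,0,0],[40,-0.1,-0.98,0,0,0,0],[40,-0.1,-0.98,0,0,0,0],[40,-0.1,-0.98,0,0,0,0],[40,-0.1,-0.98,0,0,0,0],[40,-0.1,-0.98,0,0,0,0],[40,-0.1,-0.98,0,0,0,0],[40,-0.1,-0.98,0,0,0,0]]

```text
clock: 35.27
ee_pos: [0.5204, 0.3299, 0.1809]
eef_rot: [3.135, 0.154, -0.02]
wrist_force: [-0.3, 0.4, -3.0]
opening: 0.0431
```

Run:
```python
from h import *
go([.519,.358,.10],6.65)
```

```text
t 35.2667 p [0.5204 0.3299 0.1809] yaw 5.62 tilt 0.736 open 0.0431 F [-0.3  0.4 -3. ] q [0.44 0.57 1.35 0.   1.23 1.91]
  turn wz units total -0.011
  shift units (axes after turn) [ 0.09 -1.4   4.05]
  turn units [ 0.001   0.0081 -0.0115]
```

jog_arm:
  motion:
    - [[40,0,-0.65,0,0,0.008,-0.011],[40,0,-0.6,0,0,0,0],[40,0,0,0.5,0,0,0],[40,0,0,0.8,0,0,0],[40,0,0,0.8,0,0,0],[40,0,0,0.8,0,0,0],[40,0,0,0.4,0,0,0],[40,0,0,0,0,0,0]]

```text
clock: 35.93
ee_pos: [0.516, 0.3571, 0.1105]
eef_rot: [3.132, 0.191, -0.0]
wrist_force: [0.1, 0.2, -3.4]
opening: 0.0433
```

Run:
```python
from h import *
go([.519,.358,.052],6.65)
im=shot('wrist','w8')
```

```text
t 35.9333 p [0.516  0.3571 0.1105] yaw 6.97 tilt 0.191 open 0.0433 F [ 0.1  0.2 -3.4] q [ 0.48  0.66  1.4  -0.    1.08  1.94]
  turn wz units total 0.004
  shift units (axes after turn) [ 0.15 -0.03  2.92]
  turn units [0.0021 0.0002 0.0036]
```

View pics/w8.png

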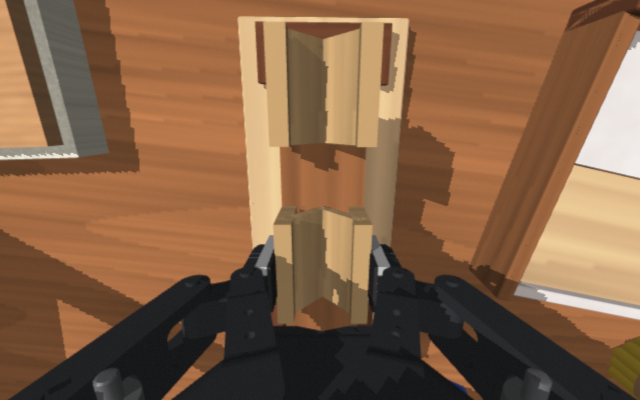

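The cradle is over the board and parallel to it. Its far end is at (265,23)–(383,23), and the board's far corners are at (240,17) and (408,18).

Run:
```python
from h import *
im=ld('w8');a=np.radians(6.97);ux=np.array([np.cos(a),np.sin(a)]);uy=np.array([-ux[1],ux[0]]);p=np.array([.516,.3571])
for n,u,v,z in [('eL',265,23,.1157),('eR',383,23,.1157),('mL',275,208,.1157),('mR',370,208,.1157),('bL',240,17,.012),('bR',408,18,.012)]:
    X=cast(im,u,v,z);d=X[:2]-p;print(n,X.round(4),'rel TCP along %.4f across %.4f'%(d@ux,d@uy))
```

```text
eL [0.6156 0.3907 0.1157] rel TCP along 0.1030 across 0.0213
eR [0.6209 0.3481 0.1157] rel TCP along 0.1031 across -0.0217
mL [0.5457 0.3817 0.1157] rel TCP along 0.0325 across 0.0208
mR [0.5507 0.3409 0.1157] rel TCP along 0.0325 across -0.0203
bL [0.6457 0.4301 0.012 ] rel TCP along 0.1376 across 0.0567
bR [0.6594 0.3151 0.012 ] rel TCP along 0.1372 across -0.0591
```

jog_arm:
  motion:
    - [[40,0.2,0,0.4,0.002,0,0.003],[40,0,0,0.6,0,0,0],[40,0,0,0.8,0,0,0],[40,0,0,0.6,0,0,0],[40,0,0,0.3,0,0,0],[40,0,0,0,0,0,0],[40,0,0,0,0,0,0],[40,0,0,0,0,0,0]]

```text
clock: 36.65
ee_pos: [0.5245, 0.3573, 0.0563]
eef_rot: [-3.133, -0.179, -0.012]
wrist_force: [-0.1, -0.3, -1.7]
opening: 0.043
```

Run:
```python
from h import *
go([.520,.3577,.047],6.65)
```

```text
t 36.65 p [0.5245 0.3573 0.0563] yaw 6.53 tilt 0.462 open 0.0430 F [-0.1 -0.3 -1.7] q [ 0.48  0.73  1.43 -0.    0.97  1.93]
  turn wz units total -0.001
  shift units (axes after turn) [-0.22 -0.05  0.46]
  turn units [-0.0017 -0.0048 -0.0013]
```

jog_arm:
  motion:
    - [[40,-0.22,-0.05,0,-0.002,-0.005,0],[40,0,0,0.1,0,0,0],[40,0,0,0.15,0,0,0],[40,0,0,0.15,0,0,0],[40,0,0,0.1,0,0,0],[40,0,0,0.1,0,0,0],[40,0,0,0,0,0,0],[40,0,0,0,0,0,0]]

```text
clock: 37.32
ee_pos: [0.5211, 0.359, 0.0471]
eef_rot: [-3.135, -0.18, -0.007]
wrist_force: [-0.9, 0.8, -0.2]
opening: 0.0428
```

Run:
```python
from h import *
go([.520,.3577,.047],6.65)
```

```text
t 37.3167 p [0.5211 0.359  0.0471] yaw 6.56 tilt 0.282 open 0.0428 F [-0.9  0.8 -0.2] q [ 0.48  0.74  1.44 -0.    0.95  1.94]
  turn wz units total -0.001
  shift units (axes after turn) [-0.06  0.06  0.  ]
  turn units [-0.001 -0.003 -0.001]
```

jog_arm:
  motion:
    - [[40,0,0,0,0,0,0],[62,0,0,0,0,0,0],[62,0,0,0,0,0,0],[62,0,0,0,0,0,0],[62,0,0,-0.4,0,0,0],[62,0,0,-0.9,0,0,0],[70,0,0,-0.9,0,0,0],[70,0,0,-0.9,0,0,0]]

```text
clock: 37.98
ee_pos: [0.5197, 0.358, 0.1088]
eef_rot: [3.136, 0.179, -0.001]
wrist_force: [-0.4, 0.5, 0.3]
opening: 0.0699
```

jog_arm:
  motion:
    - [[70,0,0,-0.9,0,0,0],[70,0,0,-0.9,0,0,0],[70,0,0,-0.9,0,0,0],[70,0,0,-0.9,0,0,0],[70,0,0.3,-0.9,0,0,0],[70,0,0.7,0,0,0,0],[70,0,0.98,0,0,0,0],[70,0,0.98,0,0,0,0]]

```text
clock: 38.65
ee_pos: [0.5279, 0.3011, 0.2136]
eef_rot: [-3.129, -0.187, -0.023]
wrist_force: [0.4, -0.6, 0.4]
opening: 0.0702
```

Run:
```python
from h import *
go([.503,-.3745,.20],6.8)
im=shot('wrist','w9');shot('top','t9')
```

```text
t 38.65 p [0.5279 0.3011 0.2136] yaw 6.84 tilt 0.921 open 0.0702 F [ 0.4 -0.6  0.4] q [0.39 0.52 1.36 0.   1.25 1.84]
  turn wz units total 0.000
  shift units (axes after turn) [-5.23 33.39  0.68]
  turn units [-0.0037 -0.0095  0.0004]
```

View pics/w9.png

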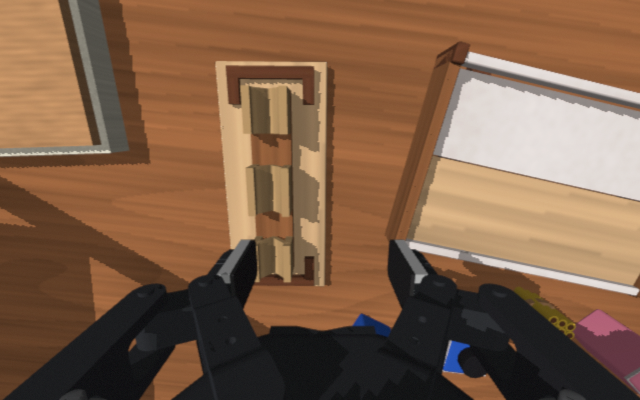

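The long cradle lies between the cleats, with its far end at (243,86)–(290,86). I'll check the numbers.

Run:
```python
from h import *
im=ld('w9');a=np.radians(6.65);ux=np.array([np.cos(a),np.sin(a)]);uy=np.array([-ux[1],ux[0]])
e=(cast(im,242,86,.052)+cast(im,290,86,.052))/2;b=(cast(im,216,62,.012)+cast(im,328,63,.012))/2
print(e,b,'long-board along %.4f across %.4f'%((e-b)[:2]@ux+.030,(e-b)[:2]@uy))
```

```text
[0.62371892 0.36774919 0.052     ] [0.65194166 0.37138147 0.012     ] long-board along 0.0015 across -0.0003
```

jog_arm:
  motion:
    - [[70,-0.16,0.98,0,-0.004,-0.009,0],[70,-0.16,0.98,0,0,0,0],[70,-0.16,0.98,0,0,0,0],[70,-0.16,0.98,0,0,0,0],[70,-0.16,0.98,0,0,0,0],[70,-0.16,0.98,0,0,0,0],[70,-0.16,0.98,0,0,0,0],[70,-0.16,0.98,0,0,0,0]]

```text
clock: 39.42
ee_pos: [0.5182, 0.1366, 0.2098]
eef_rot: [-3.136, -0.186, 0.008]
wrist_force: [-0.0, -0.2, -0.5]
opening: 0.07
```

jog_arm:
  motion:
    - [[70,-0.16,0.98,0,0,0,0],[70,-0.16,0.98,0,0,0,0],[70,-0.16,0.98,0,0,0,0],[70,-0.16,0.98,0,0,0,0],[70,-0.16,0.98,0,0,0,0],[70,-0.16,0.98,0,0,0,0],[70,-0.16,0.98,0,0,0,0],[70,-0.16,0.98,0,0,0,0]]

```text
clock: 40.08
ee_pos: [0.5083, -0.0286, 0.2071]
eef_rot: [-3.134, -0.186, 0.013]
wrist_force: [-0.8, -0.0, 0.5]
opening: 0.07
```

Run:
```python
from h import *
go([.503,-.3745,.20],6.8)
```

```text
t 40.0833 p [ 0.5083 -0.0286  0.2071] yaw 6.80 tilt 0.491 open 0.0700 F [-0.8 -0.   0.5] q [-0.21  0.36  1.63 -0.    1.16  1.25]
  turn wz units total -0.000
  shift units (axes after turn) [-2.31 17.14  0.35]
  turn units [-0.0016  0.0052 -0.    ]
```

jog_arm:
  motion:
    - [[70,-0.13,0.96,0,0,0.005,0],[70,-0.13,0.96,0,0,0,0],[70,-0.13,0.96,0,0,0,0],[70,-0.13,0.96,0,0,0,0],[70,-0.13,0.96,0,0,0,0],[70,-0.13,0.96,0,0,0,0],[70,-0.13,0.96,0,0,0,0],[70,-0.13,0.96,0,0,0,0]]

```text
clock: 40.75
ee_pos: [0.5035, -0.1899, 0.2038]
eef_rot: [-3.131, -0.185, 0.004]
wrist_force: [0.3, 0.4, -0.5]
opening: 0.0699
```

jog_arm:
  motion:
    - [[70,-0.13,0.96,0,0,0,0],[70,-0.13,0.96,0,0,0,0],[70,-0.13,0.96,0,0,0,0],[70,-0.13,0.96,0,0,0,0],[70,-0.13,0.96,0,0,0,0],[70,-0.13,0.96,0,0,0,0],[70,-0.13,0.96,0,0,0,0],[70,0,0,0,0,0,0]]

```text
clock: 41.42
ee_pos: [0.4992, -0.3337, 0.1992]
eef_rot: [-3.128, -0.18, 0.008]
wrist_force: [-0.3, 0.3, 0.2]
opening: 0.0701
```

Run:
```python
from h import *
go([.503,-.3745,.0425],6.8);im=shot('wrist','w10')
a=np.radians(6.8)
```

```text
t 41.4167 p [ 0.4992 -0.3337  0.1992] yaw 6.57 tilt 0.563 open 0.0701 F [-0.3  0.3  0.2] q [-0.72  0.53  1.38  0.    1.24  0.74]
  turn wz units total -0.003
  shift units (axes after turn) [-0.05  2.05  7.83]
  turn units [-0.0055  0.003  -0.0025]
```

View pics/w10.png

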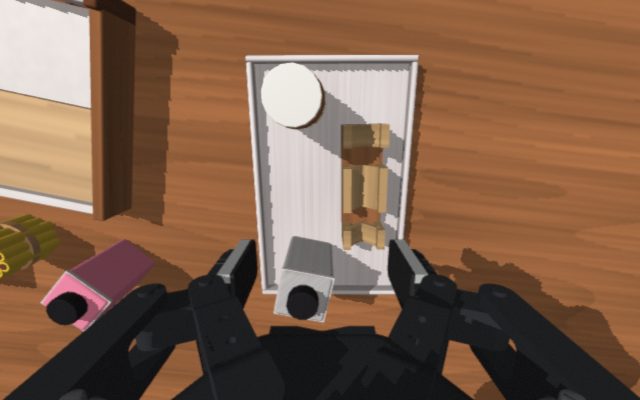

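The jar (292,95), the steel tin (303,300) and the short cradle (366,187) all stand in the tray.

Run:
```python
from h import *
im=ld('w10')
P=np.array([cast(im,u,v,.046) for u,v in [(342,125),(389,125),(384,248),(343,248)]]);print(P.round(4),P.mean(0))
M=np.array([cast(im,u,v,.046) for u,v in [(343,168),(388,168),(386,208),(343,210)]]);print(M.mean(0))
print('jar',cast(im,292,95,.104),'tin',cast(im,303,300,.104))
```

```text
[[ 0.5652 -0.3433  0.046 ]
 [ 0.5703 -0.3874  0.046 ]
 [ 0.4442 -0.4052  0.046 ]
 [ 0.4389 -0.3616  0.046 ]] [ 0.50465508 -0.37436483  0.046     ]
[ 0.50616887 -0.37467445  0.046     ]
jar [ 0.58240867 -0.30080635  0.104     ] tin [ 0.41146392 -0.32546612  0.104     ]
```

jog_arm:
  motion:
    - [[66,0,0.9,0,-0.005,0.003,-0.002],[66,0,0.9,0,0,0,0],[66,0,0.2,0.5,0,0,0],[66,0,0,0.9,0,0,0],[66,0,0,0.9,0,0,0],[66,0,0,0.9,0,0,0],[66,0,0,0.3,0,0,0],[66,0,0,0,0,0,0]]

```text
clock: 42.13
ee_pos: [0.5042, -0.3634, 0.1221]
eef_rot: [-3.127, -0.189, 0.003]
wrist_force: [0.1, 0.5, 0.4]
opening: 0.0657
```

Run:
```python
from h import *
go([.503,-.3745,.0425],6.8)
```

```text
t 42.1333 p [ 0.5042 -0.3634  0.1221] yaw 6.93 tilt 0.534 open 0.0657 F [0.1 0.5 0.4] q [-0.75  0.64  1.4   0.01  1.1   0.7 ]
  turn wz units total 0.001
  shift units (axes after turn) [-0.13  0.54  3.98]
  turn units [-0.0059  0.0009  0.0014]
```

jog_arm:
  motion:
    - [[66,-0.03,0.5,0.2,-0.006,0,0],[66,0,0.05,0.6,0,0,0],[66,0,0,0.8,0,0,0],[66,0,0,0.8,0,0,0],[66,0,0,0.7,0,0,0],[66,0,0,0.4,0,0,0],[66,0,0,0,0,0,0],[66,0,0,0,0,0,0]]

```text
clock: 42.8
ee_pos: [0.5076, -0.3762, 0.0506]
eef_rot: [3.129, 0.191, 0.007]
wrist_force: [0.1, -0.0, 0.7]
opening: 0.0661
```

Run:
```python
from h import *
go([.504,-.3745,.0425],7.2)
```

```text
t 42.8 p [ 0.5076 -0.3762  0.0506] yaw 6.99 tilt 0.475 open 0.0661 F [ 0.1 -0.   0.7] q [-0.76  0.74  1.44 -0.    0.95  0.69]
  turn wz units total -0.002
  shift units (axes after turn) [-0.17 -0.11  0.4 ]
  turn units [ 0.0047 -0.0024 -0.0023]
```

jog_arm:
  motion:
    - [[66,-0.17,-0.11,0.2,0.005,-0.002,-0.002],[66,0,0,0.2,0,0,0],[40,0,0,0,0,0,0],[40,0,0,0,0,0,0],[40,0,0,0,0,0,0],[40,0,0,0,0,0,0],[40,0,0,0,0,0,0],[40,0,0,0,0,0,0]]

```text
clock: 43.47
ee_pos: [0.5048, -0.3755, 0.0452]
eef_rot: [3.133, 0.197, 0.006]
wrist_force: [0.1, 0.3, -2.4]
opening: 0.043
```

Run:
```python
from h import *
go([.592,.041,.19],84.9)
```

```text
t 43.4667 p [ 0.5048 -0.3755  0.0452] yaw 7.20 tilt 0.268 open 0.0430 F [ 0.1  0.3 -2.4] q [-0.76  0.74  1.45  0.    0.94  0.68]
  turn wz units total -0.863
  shift units (axes after turn) [21.13  2.49 -7.24]
  turn units [ 3.100e-03 -8.000e-04 -8.634e-01]
```

jog_arm:
  motion:
    - [[40,0,0,-0.4,0,0,0],[40,0,0,-0.9,0,0,0],[40,0,0,-0.9,0,0,0],[40,0,0,-0.9,0,0,0],[40,0,0,-0.9,0,0,0],[40,0,0,-0.9,0,0,0],[40,0,0,-0.9,0,0,0],[40,0,0,-0.9,0,0,0]]

```text
clock: 44.13
ee_pos: [0.5019, -0.3729, 0.1821]
eef_rot: [-3.129, -0.197, 0.007]
wrist_force: [0.9, -0.9, -2.7]
opening: 0.0428
```

jog_arm:
  motion:
    - [[40,0,0,-0.5,0,0,-0.078],[40,0,0,0,0,0,-0.078],[40,0,0,0,0,0,-0.078],[40,0,0,0,0,0,-0.078],[40,0,0,0,0,0,-0.078],[40,0,0,0,0,0,-0.078],[40,0,0,0,0,0,-0.078],[40,0,0,0,0,0,-0.078]]

```text
clock: 44.8
ee_pos: [0.5031, -0.3737, 0.2042]
eef_rot: [2.653, 1.674, 0.004]
wrist_force: [-0.6, -0.1, -2.3]
opening: 0.0428
```

Run:
```python
from h import *
go([.592,.041,.19],84.9)
```

```text
t 44.8 p [ 0.5031 -0.3737  0.2042] yaw 64.52 tilt 0.287 open 0.0428 F [-0.6 -0.1 -2.3] q [-0.76  0.56  1.3   0.    1.27 -0.32]
  turn wz units total -0.226
  shift units (axes after turn) [21.05  2.59  0.71]
  turn units [ 0.0031  0.0009 -0.2264]
```

jog_arm:
  motion:
    - [[40,0,0,0,0,0,-0.076],[40,0,0,0,0,0,-0.076],[40,0,0,0,0,0,-0.07],[40,0.98,0.12,0,0,0,0],[40,0.98,0.12,0,0,0,0],[40,0.98,0.12,0,0,0,0],[40,0.98,0.12,0,0,0,0],[40,0.98,0.12,0,0,0,0]]

```text
clock: 45.47
ee_pos: [0.5211, -0.2748, 0.207]
eef_rot: [2.302, 2.128, 0.0]
wrist_force: [1.2, -0.4, -2.0]
opening: 0.0431
```

jog_arm:
  motion:
    - [[40,0.98,0.12,0,0,0,0],[40,0.98,0.12,0,0,0,0],[40,0.98,0.12,0,0,0,0],[40,0.98,0.12,0,0,0,0],[40,0.98,0.12,0,0,0,0],[40,0.98,0.12,0,0,0,0],[40,0.98,0.12,0,0,0,0],[40,0.98,0.12,0,0,0,0]]

```text
clock: 46.13
ee_pos: [0.5523, -0.1046, 0.2102]
eef_rot: [2.304, 2.125, 0.002]
wrist_force: [0.3, 0.3, -1.8]
opening: 0.043
```

Run:
```python
from h import *
go([.592,.041,.12],84.9)
```

```text
t 46.1333 p [ 0.5523 -0.1046  0.2102] yaw 85.38 tilt 0.435 open 0.0430 F [ 0.3  0.3 -1.8] q [-0.32  0.44  1.49 -0.    1.2  -0.24]
  turn wz units total 0.005
  shift units (axes after turn) [7.43 1.33 4.51]
  turn units [0.0041 0.0025 0.0053]
```

jog_arm:
  motion:
    - [[40,0.95,0.17,0,0.004,0.002,0.005],[40,0.95,0.17,0,0,0,0],[40,0.95,0.17,0,0,0,0],[40,0.95,0.17,0,0,0,0],[40,0.95,0.17,0,0,0,0],[40,0.95,0.17,0,0,0,0],[40,0.95,0.17,0,0,0,0],[40,0.6,0.1,0,0,0,0]]

```text
clock: 46.8
ee_pos: [0.5885, 0.0537, 0.2141]
eef_rot: [2.317, 2.121, 0.002]
wrist_force: [-1.0, 0.3, -2.4]
opening: 0.0428
```

jog_arm:
  motion:
    - [[40,0,0,0.3,0,0,0],[40,0,0,0.8,0,0,0],[40,0,0,0.8,0,0,0],[40,0,0,0.8,0,0,0],[40,0,0,0.8,0,0,0],[40,0,0,0.8,0,0,0],[40,0,0,0.3,0,0,0],[40,0,0,0,0,0,0]]

```text
clock: 47.47
ee_pos: [0.5866, 0.0556, 0.1191]
eef_rot: [2.311, 2.123, 0.002]
wrist_force: [-0.2, -0.5, -2.3]
opening: 0.0427
```

Run:
```python
from h import *
go([.592,.041,.068],84.9)
```

```text
t 47.4667 p [0.5866 0.0556 0.1191] yaw 85.13 tilt 0.203 open 0.0427 F [-0.2 -0.5 -2.3] q [-0.03  0.59  1.52 -0.    1.03  0.05]
  turn wz units total 0.003
  shift units (axes after turn) [-0.71  0.33  2.56]
  turn units [0.0021 0.0009 0.0025]
```

jog_arm:
  motion:
    - [[40,-0.6,0.33,0.1,0.002,0,0.002],[40,-0.1,0,0.5,0,0,0],[40,0,0,0.7,0,0,0],[40,0,0,0.7,0,0,0],[40,0,0,0.3,0,0,0],[40,0,0,0,0,0,0],[40,0,0,0,0,0,0],[40,0,0,0,0,0,0]]

```text
clock: 48.13
ee_pos: [0.5954, 0.0363, 0.0747]
eef_rot: [2.316, 2.112, 0.006]
wrist_force: [1.5, 0.3, -2.2]
opening: 0.0428
```

Run:
```python
from h import *
go([.592,.041,.065],84.9)
```

```text
t 48.1333 p [0.5954 0.0363 0.0747] yaw 84.73 tilt 0.473 open 0.0428 F [ 1.5  0.3 -2.2] q [-0.07  0.65  1.54 -0.    0.94  0.03]
  turn wz units total -0.002
  shift units (axes after turn) [ 0.22 -0.19  0.48]
  turn units [ 0.0051  0.0013 -0.0019]
```

jog_arm:
  motion:
    - [[40,0.2,-0.19,0,0.005,0.001,-0.002],[40,0,0,0.15,0,0,0],[40,0,0,0.15,0,0,0],[40,0,0,0.15,0,0,0],[40,0,0,0.1,0,0,0],[40,0,0,0.1,0,0,0],[40,0,0,0,0,0,0],[40,0,0,0,0,0,0]]

```text
clock: 48.8
ee_pos: [0.5936, 0.0414, 0.065]
eef_rot: [2.313, 2.119, 0.006]
wrist_force: [-0.7, 1.2, -2.4]
opening: 0.043
```

Run:
```python
from h import *
go([.592,.041,.065],84.9)
```

```text
t 48.8 p [0.5936 0.0414 0.065 ] yaw 84.98 tilt 0.344 open 0.0430 F [-0.7  1.2 -2.4] q [-0.06  0.67  1.55 -0.    0.92  0.03]
  turn wz units total 0.001
  shift units (axes after turn) [-0.03 -0.08  0.  ]
  turn units [0.0038 0.0001 0.0009]
```

jog_arm:
  motion:
    - [[40,0,-0.05,0.1,0.003,0,0],[40,0,0,0.1,0,0,0],[40,0,0,0,0,0,0],[62,0,0,0,0,0,0],[62,0,0,0,0,0,0],[62,0,0,0,0,0,0],[62,0,0,-0.4,0,0,0],[62,0,0,-0.9,0,0,0]]

```text
clock: 49.47
ee_pos: [0.5921, 0.0414, 0.0888]
eef_rot: [-2.316, -2.121, 0.001]
wrist_force: [0.4, -0.2, 0.6]
opening: 0.0622
```

jog_arm:
  motion:
    - [[75,0,0,-0.9,0,0,0],[75,0,0,-0.9,0,0,0],[75,0,0,-0.9,0,0,-0.03],[75,0,0,-0.9,0,0,-0.078],[75,0,0,-0.9,0,0,-0.078],[75,0,0,-0.9,0,0,-0.078],[75,0,0,0,0,0,-0.078],[75,0,0,0,0,0,-0.078]]

```text
clock: 50.13
ee_pos: [0.5932, 0.0413, 0.2083]
eef_rot: [1.482, 2.766, 0.002]
wrist_force: [-0.1, 0.3, 0.4]
opening: 0.0751
```

jog_arm:
  motion:
    - [[75,0,0,0,0,0,-0.078],[75,0,0,0,0,0,-0.078],[75,0,0,0,0,0,-0.078],[75,0,0,0,0,0,-0.078],[75,0,0,0,0,0,-0.078],[75,0,0,0,0,0,-0.078],[75,0,0,0,0,0,-0.078],[75,0,0,0,0,0,-0.02]]

```text
clock: 50.8
ee_pos: [0.5939, 0.0413, 0.2137]
eef_rot: [0.111, 3.13, -0.001]
wrist_force: [-0.9, 0.3, -0.7]
opening: 0.0752
```

Run:
```python
from h import *
go([.581,-.3015,.20],175);im=shot('wrist','w11')
p=im['pixels'];cv2.imwrite('pics/w11c.png',p)
for n,X in [('fL',(.0303,-.08)),]: pass
```

```text
t 50.8 p [0.5939 0.0413 0.2137] yaw 175.93 tilt 0.560 open 0.0752 F [-0.9  0.3 -0.7] q [-0.06  0.5   1.39 -0.    1.24 -1.56]
  turn wz units total 0.010
  shift units (axes after turn) [ -0.85 -17.13   0.69]
  turn units [-0.0001  0.0062  0.0104]
```

Run:
```python
from h import *
im=ld('w11');p=im['pixels'];hsv=cv2.cvtColor(p,cv2.COLOR_BGR2HSV)
th=np.radians(-5.1);ux=np.array([np.cos(th),np.sin(th)]);uy=np.array([-ux[1],ux[0]]);O=np.array([.562,.044])
W=lambda x,y,z:np.r_[O+ux*x+uy*y,z]
k=np.zeros(p.shape[:2],np.uint8)
cv2.fillPoly(k,[np.array([proj(im,W(x,y,.026)) for x,y in [(.005,-.15),(.088,-.15),(.088,.15),(.005,.15)]]).astype(int)],1)
m=((hsv[...,1]>70)&(hsv[...,2]>70)).astype(np.uint8)*k
m=cv2.morphologyEx(m,cv2.MORPH_OPEN,np.ones((3,3)))
cs=sorted(cv2.findContours(m,0,2)[0],key=cv2.contourArea)[-4:]
for c in cs: r=cv2.boundingRect(c);print(r,cv2.contourArea(c))
for x in(.008,.052):
  for y in(-.065,.065): print('exp',x,y,proj(im,W(x,y,.066)).round(),proj(im,W(x,y,.026)).round())
print('fingers mask box',[proj(im,W(x,y,.026)).round() for x,y in [(.005,-.15),(.088,.15)]])
```

```text
(256, 164, 133, 49) 5369.0
exp 0.008 -0.065 [255. 167.] [263. 161.]
exp 0.008 0.065 [389. 169.] [381. 163.]
exp 0.052 -0.065 [257. 210.] [265. 199.]
exp 0.052 0.065 [385. 212.] [378. 201.]
fingers mask box [array([186., 156.]), array([447., 231.])]
```

jog_arm:
  motion:
    - [[75,-0.05,-0.97,0,0,0.006,0.01],[75,-0.05,-0.97,0,0,0,0],[75,-0.05,-0.97,0,0,0,0],[75,-0.05,-0.97,0,0,0,0],[75,-0.05,-0.97,0,0,0,0],[75,-0.05,-0.97,0,0,0,0],[75,-0.05,-0.97,0,0,0,0],[75,-0.05,-0.97,0,0,0,0]]

```text
clock: 51.52
ee_pos: [0.5879, -0.1157, 0.2164]
eef_rot: [0.146, 3.137, 0.002]
wrist_force: [-0.3, -0.3, 0.1]
opening: 0.0752
```

jog_arm:
  motion:
    - [[75,-0.05,-0.97,0,0,0,0],[75,-0.05,-0.97,0,0,0,0],[75,-0.05,-0.97,0,0,0,0],[75,-0.05,-0.97,0,0,0,0],[75,-0.05,-0.97,0,0,0,0],[75,-0.05,-0.97,0,0,0,0],[75,-0.05,-0.97,0,0,0,0],[75,0,-0.8,0,0,0,0]]

```text
clock: 52.18
ee_pos: [0.5787, -0.2759, 0.2188]
eef_rot: [0.166, 3.134, 0.001]
wrist_force: [-0.9, -0.2, -0.2]
opening: 0.0746
```

Run:
```python
from h import *
go([.581,-.3015,.12],175)
```

```text
t 52.1833 p [ 0.5787 -0.2759  0.2188] yaw 173.94 tilt 0.173 open 0.0746 F [-0.9 -0.2 -0.2] q [-0.57  0.58  1.23  0.    1.33 -2.03]
  turn wz units total -0.012
  shift units (axes after turn) [-0.22 -1.26  4.94]
  turn units [ 0.0004  0.0019 -0.0117]
```

The short cradle's mask box matches the expected rack position within a pixel or two. Now the jar.

jog_arm:
  motion:
    - [[75,-0.1,-0.7,0,0,0.002,-0.012],[75,-0.1,-0.6,0.2,0,0,0],[75,0,0,0.6,0,0,0],[75,0,0,0.9,0,0,0],[75,0,0,0.9,0,0,0],[75,0,0,0.6,0,0,0],[75,0,0,0,0,0,0],[75,0,0,0,0,0,0]]

```text
clock: 52.85
ee_pos: [0.5796, -0.3097, 0.1525]
eef_rot: [0.157, 3.136, -0.001]
wrist_force: [-0.8, 0.2, 0.4]
opening: 0.0749
```

Run:
```python
from h import *
go([.581,-.3015,.068],175)
```

```text
t 52.85 p [ 0.5796 -0.3097  0.1525] yaw 174.27 tilt 0.113 open 0.0749 F [-0.8  0.2  0.4] q [-0.61  0.67  1.26  0.    1.21 -2.08]
  turn wz units total -0.008
  shift units (axes after turn) [-0.03  0.42  4.23]
  turn units [-0.0005  0.0011 -0.0081]
```

jog_arm:
  motion:
    - [[75,0,0.42,0,0,0.001,-0.008],[75,0,0,0.5,0,0,0],[75,0,0,0.9,0,0,0],[75,0,0,0.9,0,0,0],[75,0,0,0.9,0,0,0],[75,0,0,0.6,0,0,0],[75,0,0,0.2,0,0,0],[75,0,0,0,0,0,0]]

```text
clock: 53.52
ee_pos: [0.5846, -0.3, 0.0741]
eef_rot: [0.132, 3.129, -0.01]
wrist_force: [-0.2, -0.6, 0.7]
opening: 0.075
```

Run:
```python
from h import *
go([.581,-.3015,.068],175)
```

```text
t 53.5167 p [ 0.5846 -0.3     0.0741] yaw 175.18 tilt 0.695 open 0.0750 F [-0.2 -0.6  0.7] q [-0.59  0.74  1.35 -0.    1.04 -2.08]
  turn wz units total 0.002
  shift units (axes after turn) [ 0.17 -0.09  0.31]
  turn units [-0.0039  0.0067  0.002 ]
```

jog_arm:
  motion:
    - [[75,0.15,-0.09,0.2,-0.004,0.006,0.002],[75,0,0,0,0,0,0],[45,0,0,0,0,0,0],[45,0,0,0,0,0,0],[45,0,0,0,0,0,0],[45,0,0,0,0,0,0],[45,0,0,0,0,0,0],[45,0,0,0,0,0,0]]

```text
clock: 54.18
ee_pos: [0.5826, -0.3021, 0.0732]
eef_rot: [0.137, 3.134, -0.002]
wrist_force: [0.4, 0.4, -0.8]
opening: 0.048
```

jog_arm:
  motion:
    - [[45,0,0,-0.5,0,0,0],[45,0,0,-0.9,0,0,0],[45,0,0,-0.9,0,0,0],[45,0,0,-0.9,0,0,0],[45,0,0,-0.9,0,0,0],[45,0,0,-0.9,0,0,0],[45,0,0.4,-0.6,0,0,0],[45,0,0.8,0,0,0,0]]

```text
clock: 54.85
ee_pos: [0.5816, -0.2788, 0.1895]
eef_rot: [-0.143, -3.135, -0.002]
wrist_force: [0.0, -0.5, -3.1]
opening: 0.0481
```

Run:
```python
from h import *
go([.539,.0935,.18],175)
```

```text
t 54.85 p [ 0.5816 -0.2788  0.1895] yaw 174.79 tilt 0.197 open 0.0481 F [ 0.  -0.5 -3.1] q [-0.57  0.61  1.25 -0.    1.28 -2.05]
  turn wz units total -0.002
  shift units (axes after turn) [ 3.75 18.36  0.48]
  turn units [ 0.0008 -0.002  -0.0023]
```

jog_arm:
  motion:
    - [[45,0.2,0.96,0,0,-0.002,-0.002],[45,0.2,0.96,0,0,0,0],[45,0.2,0.96,0,0,0,0],[45,0.2,0.96,0,0,0,0],[45,0.2,0.96,0,0,0,0],[45,0.2,0.96,0,0,0,0],[45,0.2,0.96,0,0,0,0],[45,0.2,0.96,0,0,0,0]]

```text
clock: 55.52
ee_pos: [0.5583, -0.1049, 0.185]
eef_rot: [-0.136, -3.13, -0.011]
wrist_force: [1.0, -0.8, -3.6]
opening: 0.0482
```

jog_arm:
  motion:
    - [[45,0.2,0.96,0,0,0,0],[45,0.2,0.96,0,0,0,0],[45,0.2,0.96,0,0,0,0],[45,0.2,0.96,0,0,0,0],[45,0.2,0.96,0,0,0,0],[45,0.2,0.96,0,0,0,0],[45,0.2,0.96,0,0,0,0],[45,0.2,0.96,0,0,0,0]]

```text
clock: 56.18
ee_pos: [0.5283, 0.0707, 0.1804]
eef_rot: [-0.127, -3.116, -0.019]
wrist_force: [0.5, 0.2, -4.1]
opening: 0.0481
```

Run:
```python
from h import *
go([.540,.0932,.18],175)
```

```text
t 56.1833 p [0.5283 0.0707 0.1804] yaw 175.36 tilt 1.474 open 0.0481 F [ 0.5  0.2 -4.1] q [-0.02  0.44  1.59  0.01  1.13 -1.51]
  turn wz units total 0.004
  shift units (axes after turn) [-0.48  1.17  0.02]
  turn units [ 0.0069 -0.0148  0.0039]
```

jog_arm:
  motion:
    - [[45,-0.25,0.55,0,0.007,-0.015,0.004],[45,-0.2,0.4,0,0,0,0],[45,0,0,0.3,0,0,0],[45,0,0,0.7,0,0,0],[45,0,0,0.7,0,0,0],[45,0,0,0.7,0,0,0],[45,0,0,0.4,0,0,0],[45,0,0,0,0,0,0]]

```text
clock: 56.85
ee_pos: [0.5317, 0.098, 0.1175]
eef_rot: [-0.123, -3.129, -0.003]
wrist_force: [-0.8, 0.4, -4.2]
opening: 0.0484
```

Run:
```python
from h import *
go([.540,.0932,.097],175)
```

```text
t 56.85 p [0.5317 0.098  0.1175] yaw 175.51 tilt 0.576 open 0.0484 F [-0.8  0.4 -4.2] q [ 0.04  0.52  1.65  0.    0.98 -1.46]
  turn wz units total 0.006
  shift units (axes after turn) [-0.44 -0.2   1.03]
  turn units [ 0.0009 -0.0063  0.0057]
```

jog_arm:
  motion:
    - [[45,-0.4,-0.2,0,0,-0.006,0.005],[45,0,0,0.3,0,0,0],[45,0,0,0.4,0,0,0],[45,0,0,0.3,0,0,0],[45,0,0,0,0,0,0],[45,0,0,0,0,0,0],[45,0,0,0,0,0,0],[45,0,0,0,0,0,0]]

```text
clock: 57.52
ee_pos: [0.5411, 0.0916, 0.0964]
eef_rot: [0.139, 3.137, 0.002]
wrist_force: [0.0, -0.8, -4.8]
opening: 0.0482
```

Run:
```python
from h import *
go([.540,.0932,.0935],175)
```

```text
t 57.5167 p [0.5411 0.0916 0.0964] yaw 174.91 tilt 0.131 open 0.0482 F [ 0.  -0.8 -4.8] q [ 0.03  0.56  1.66  0.    0.93 -1.46]
  turn wz units total -0.001
  shift units (axes after turn) [0.06 0.07 0.15]
  turn units [ 0.001  0.001 -0.001]
```

jog_arm:
  motion:
    - [[45,0.05,0.07,0.1,0,0,0],[45,0,0,0.1,0,0,0],[45,0,0,0.05,0,0,0],[45,0,0,0,0,0,0],[64,0,0,0,0,0,0],[64,0,0,0,0,0,0],[64,0,0,0,0,0,0],[64,0,0,-0.4,0,0,0]]

```text
clock: 58.18
ee_pos: [0.5417, 0.0937, 0.102]
eef_rot: [0.138, 3.131, 0.003]
wrist_force: [-0.7, -0.2, 0.2]
opening: 0.064
```

jog_arm:
  motion:
    - [[64,0,0,-0.9,0,0,0],[64,0,0,-0.9,0,0,0],[64,0,0,-0.9,0,0,0],[75,0,0,-0.9,0,0,0],[75,0,0,-0.9,0,0,0],[75,0,-0.3,-0.9,0,0,0],[75,0.2,-0.7,-0.5,0,0,0],[75,0.25,-0.96,0,0,0,0]]

```text
clock: 58.85
ee_pos: [0.5297, 0.057, 0.2316]
eef_rot: [0.132, 3.125, 0.005]
wrist_force: [0.8, -0.3, -1.1]
opening: 0.0749
```

Run:
```python
from h import *
go([.402,-.324,.20],175)
```

```text
t 58.85 p [0.5297 0.057  0.2316] yaw 175.17 tilt 0.825 open 0.0749 F [ 0.8 -0.3 -1.1] q [-0.04  0.37  1.55  0.    1.21 -1.53]
  turn wz units total 0.002
  shift units (axes after turn) [  4.7  -19.53   1.58]
  turn units [0.0023 0.0089 0.002 ]
```

jog_arm:
  motion:
    - [[75,0.24,-0.96,0,0.002,0.009,0.002],[75,0.24,-0.96,0,0,0,0],[75,0.24,-0.96,0,0,0,0],[75,0.24,-0.96,0,0,0,0],[75,0.24,-0.96,0,0,0,0],[75,0.24,-0.96,0,0,0,0],[75,0.24,-0.96,0,0,0,0],[75,0.24,-0.96,0,0,0,0]]

```text
clock: 59.52
ee_pos: [0.4767, -0.0987, 0.2399]
eef_rot: [0.132, 3.127, -0.002]
wrist_force: [-0.4, -0.2, -0.3]
opening: 0.075
```

jog_arm:
  motion:
    - [[75,0.24,-0.96,0,0,0,0],[75,0.24,-0.96,0,0,0,0],[75,0.24,-0.96,0,0,0,0],[75,0.24,-0.96,0,0,0,0],[75,0.24,-0.96,0,0,0,0],[75,0.24,-0.96,0,0,0,0],[75,0.24,-0.96,0,0,0,0],[75,0.24,-0.96,0,0,0,0]]

```text
clock: 60.18
ee_pos: [0.4225, -0.2562, 0.2466]
eef_rot: [0.132, 3.119, -0.009]
wrist_force: [0.1, -0.1, 0.4]
opening: 0.0752
```

Run:
```python
from h import *
go([.402,-.324,.18],175)
```

```text
t 60.1833 p [ 0.4225 -0.2562  0.2466] yaw 175.16 tilt 1.206 open 0.0752 F [ 0.1 -0.1  0.4] q [-0.71  0.28  1.63  0.01  1.21 -2.19]
  turn wz units total 0.002
  shift units (axes after turn) [ 0.73 -3.47  3.33]
  turn units [-0.003   0.0131  0.0018]
```

jog_arm:
  motion:
    - [[75,0.2,-0.9,0,-0.003,0.013,0.002],[75,0.2,-0.9,0,0,0,0],[75,0.2,-0.9,0,0,0,0],[75,0.1,-0.7,0.3,0,0,0],[75,0,0,0.8,0,0,0],[75,0,0,0.9,0,0,0],[75,0,0,0.9,0,0,0],[75,0,0,0,0,0,0]]

```text
clock: 60.85
ee_pos: [0.4004, -0.3326, 0.1945]
eef_rot: [0.148, 3.13, -0.015]
wrist_force: [0.3, 1.5, -0.7]
opening: 0.0748
```

Run:
```python
from h import *
go([.402,-.324,.075],175);im=shot('wrist','w12');p=im['pixels'];hsv=cv2.cvtColor(p,cv2.COLOR_BGR2HSV)
u,v=proj(im,(.402,-.324,.104));print('exp cap',u,v)
k=np.zeros(p.shape[:2],np.uint8);cv2.circle(k,(int(u),int(v)),45,1,-1);m=(hsv[...,2]<60).astype(np.uint8)*k
c=max(cv2.findContours(m,0,2)[0],key=cv2.contourArea);(x,y),r=cv2.minEnclosingCircle(c);print(x,y,r,cast(im,x,y,.104))
```

```text
t 60.85 p [ 0.4004 -0.3326  0.1945] yaw 174.60 tilt 0.715 open 0.0748 F [ 0.3  1.5 -0.7] q [-0.84  0.38  1.64 -0.    1.11 -2.32]
  turn wz units total -0.004
  shift units (axes after turn) [-0.04  0.44  5.97]
  turn units [-0.0059  0.0053 -0.0045]
exp cap 333.31882811776023 211.3464322370858
332.2930908203125 210.87930297851562 18.387619018554688 [ 0.40153592 -0.32478038  0.104     ]
```

Cap found within a millimetre of the expected spot, so I'm descending.

jog_arm:
  motion:
    - [[75,-0.02,0.42,0,-0.006,0.005,-0.004],[75,0,0,0.5,0,0,0],[75,0,0,0.9,0,0,0],[75,0,0,0.9,0,0,0],[75,0,0,0.9,0,0,0],[75,0,0,0.9,0,0,0],[75,0,0,0.5,0,0,0],[75,0,0,0,0,0,0]]

```text
clock: 61.57
ee_pos: [0.4077, -0.3259, 0.1084]
eef_rot: [0.13, 3.125, -0.019]
wrist_force: [-0.3, 0.7, -0.0]
opening: 0.0751
```

Run:
```python
from h import *
go([.402,-.324,.068],175)
```

```text
t 61.5667 p [ 0.4077 -0.3259  0.1084] yaw 175.25 tilt 1.061 open 0.0751 F [-0.3  0.7 -0. ] q [-0.82  0.49  1.74  0.    0.89 -2.31]
  turn wz units total 0.003
  shift units (axes after turn) [0.29 0.07 2.02]
  turn units [-0.0074  0.0092  0.0027]
```

jog_arm:
  motion:
    - [[75,0.28,0.06,0,-0.007,0.009,0.002],[75,0,0,0.4,0,0,0],[75,0,0,0.8,0,0,0],[75,0,0,0.6,0,0,0],[75,0,0,0.2,0,0,0],[75,0,0,0,0,0,0],[75,0,0,0,0,0,0],[75,0,0,0,0,0,0]]

```text
clock: 62.23
ee_pos: [0.4046, -0.3262, 0.0717]
eef_rot: [0.133, 3.133, -0.011]
wrist_force: [1.1, -0.8, -0.1]
opening: 0.0752
```

Run:
```python
from h import *
go([.402,-.324,.068],175)
```

```text
t 62.2333 p [ 0.4046 -0.3262  0.0717] yaw 175.13 tilt 0.516 open 0.0752 F [ 1.1 -0.8 -0.1] q [-0.83  0.55  1.77 -0.    0.82 -2.31]
  turn wz units total 0.001
  shift units (axes after turn) [0.14 0.1  0.19]
  turn units [-0.0041  0.004   0.0014]
```

jog_arm:
  motion:
    - [[75,0.12,0.08,0.1,-0.004,0.004,0.001],[75,0,0,0,0,0,0],[45,0,0,0,0,0,0],[45,0,0,0,0,0,0],[45,0,0,0,0,0,0],[45,0,0,0,0,0,0],[45,0,0,0,0,0,0],[45,0,0,0,0,0,0]]

```text
clock: 62.9
ee_pos: [0.4031, -0.3252, 0.0719]
eef_rot: [0.136, 3.136, -0.004]
wrist_force: [-0.6, 0.1, 0.7]
opening: 0.0495
```

Run:
```python
from h import *
go([.529,-.003,.16],175)
```

```text
t 62.9 p [ 0.4031 -0.3252  0.0719] yaw 175.02 tilt 0.206 open 0.0495 F [-0.6  0.1  0.7] q [-0.83  0.55  1.77 -0.    0.82 -2.31]
  turn wz units total 0.000
  shift units (axes after turn) [-4.87 16.6  -4.41]
  turn units [-0.0016  0.0017  0.0002]
```

jog_arm:
  motion:
    - [[45,0,0,-0.5,0,0,0],[45,0,0,-0.9,0,0,0],[45,0,0,-0.9,0,0,0],[45,0,0,-0.9,0,0,0],[45,0,0,-0.9,0,0,0],[45,0,0.3,-0.9,0,0,0],[45,-0.2,0.6,0,0,0,0],[45,-0.28,0.95,0,0,0,0]]

```text
clock: 63.57
ee_pos: [0.4128, -0.2876, 0.1757]
eef_rot: [-0.142, -3.133, -0.006]
wrist_force: [0.3, -0.2, -4.2]
opening: 0.0493
```

Run:
```python
from h import *
go([.529,-.003,.16],175)
```

```text
t 63.5667 p [ 0.4128 -0.2876  0.1757] yaw 174.80 tilt 0.366 open 0.0493 F [ 0.3 -0.2 -4.2] q [-0.76  0.38  1.69 -0.    1.07 -2.24]
  turn wz units total -0.002
  shift units (axes after turn) [-4.55 14.68  0.79]
  turn units [ 0.0023 -0.0033 -0.0023]
```

jog_arm:
  motion:
    - [[45,-0.3,0.96,0,0.002,-0.003,-0.002],[45,-0.3,0.96,0,0,0,0],[45,-0.3,0.96,0,0,0,0],[45,-0.3,0.96,0,0,0,0],[45,-0.3,0.96,0,0,0,0],[45,-0.3,0.96,0,0,0,0],[45,-0.3,0.96,0,0,0,0],[45,-0.3,0.96,0,0,0,0]]

```text
clock: 64.23
ee_pos: [0.4728, -0.1241, 0.1701]
eef_rot: [-0.14, -3.128, -0.012]
wrist_force: [-0.3, 0.3, -4.9]
opening: 0.0493
```

jog_arm:
  motion:
    - [[45,-0.3,0.96,0,0,0,0],[45,-0.3,0.96,0,0,0,0],[45,-0.3,0.96,0,0,0,0],[45,-0.3,0.96,0,0,0,0],[45,-0.3,0.96,0,0,0,0],[45,0,0,0,0,0,0],[45,0,0,0,0,0,0],[45,0,0,0,0,0,0]]

```text
clock: 64.9
ee_pos: [0.5074, -0.015, 0.1628]
eef_rot: [-0.127, -3.113, -0.02]
wrist_force: [1.2, -0.7, -3.3]
opening: 0.0497
```

Run:
```python
from h import *
go([.5295,-.003,.10],175)
```

```text
t 64.9 p [ 0.5074 -0.015   0.1628] yaw 175.34 tilt 1.639 open 0.0497 F [ 1.2 -0.7 -3.3] q [-0.19  0.42  1.68  0.01  1.07 -1.68]
  turn wz units total 0.004
  shift units (axes after turn) [-1.05  0.69  3.14]
  turn units [ 0.0076 -0.0166  0.0036]
```

jog_arm:
  motion:
    - [[45,-0.5,0.35,0,0.007,-0.016,0.003],[45,-0.5,0.3,0,0,0,0],[45,0,0,0.3,0,0,0],[45,0,0,0.7,0,0,0],[45,0,0,0.7,0,0,0],[45,0,0,0.4,0,0,0],[45,0,0,0,0,0,0],[45,0,0,0,0,0,0]]

```text
clock: 65.57
ee_pos: [0.5238, -0.0077, 0.1157]
eef_rot: [-0.144, -3.131, 0.0]
wrist_force: [1.6, -0.5, -3.9]
opening: 0.0494
```

Run:
```python
from h import *
go([.5295,-.003,.096],175)
```

```text
t 65.5667 p [ 0.5238 -0.0077  0.1157] yaw 174.73 tilt 0.424 open 0.0494 F [ 1.6 -0.5 -3.9] q [-0.16  0.5   1.7  -0.    0.95 -1.64]
  turn wz units total -0.003
  shift units (axes after turn) [-0.26  0.26  0.98]
  turn units [-0.0003 -0.0047 -0.003 ]
```

jog_arm:
  motion:
    - [[45,-0.24,0.25,0,0,-0.005,-0.003],[45,0,0,0.3,0,0,0],[45,0,0,0.4,0,0,0],[45,0,0,0.2,0,0,0],[45,0,0,0,0,0,0],[45,0,0,0,0,0,0],[45,0,0,0,0,0,0],[45,0,0,0,0,0,0]]

```text
clock: 66.23
ee_pos: [0.5303, -0.0034, 0.0974]
eef_rot: [0.137, 3.135, -0.002]
wrist_force: [0.1, 0.4, -3.8]
opening: 0.0494
```

Run:
```python
from h import *
go([.5295,-.003,.092],175)
```

```text
t 66.2333 p [ 0.5303 -0.0034  0.0974] yaw 174.99 tilt 0.228 open 0.0494 F [ 0.1  0.4 -3.8] q [-0.15  0.53  1.71 -0.    0.9  -1.63]
  turn wz units total -0.000
  shift units (axes after turn) [0.04 0.02 0.27]
  turn units [-0.0005  0.0025 -0.0001]
```

jog_arm:
  motion:
    - [[45,0.02,0,0.12,0,0.002,0],[45,0,0,0.15,0,0,0],[45,0,0,0.1,0,0,0],[45,0,0,0,0,0,0],[64,0,0,0,0,0,0],[64,0,0,0,0,0,0],[64,0,0,0,0,0,0],[64,0,0,-0.3,0,0,0]]

```text
clock: 66.9
ee_pos: [0.5314, -0.0036, 0.0987]
eef_rot: [0.137, 3.133, -0.002]
wrist_force: [-0.1, -1.3, -0.2]
opening: 0.064
```

jog_arm:
  motion:
    - [[64,0,0,-0.8,0,0,0],[64,0,0,-0.9,0,0,0],[64,0,0,-0.9,0,0,0],[64,0,0,-0.9,0,0,0],[64,0.2,0,-0.9,0,0,0],[64,0.6,0.3,-0.9,0,0,0],[64,0.9,0.4,-0.9,0,0,0],[64,0.9,0.4,-0.9,0,0,0]]

```text
clock: 67.57
ee_pos: [0.4809, 0.0221, 0.2466]
eef_rot: [0.141, 3.135, -0.002]
wrist_force: [-0.0, -0.7, 1.4]
opening: 0.0638
```

jog_arm:
  motion:
    - [[64,0.9,0.4,-0.5,0,0,0],[64,0.9,0.4,0,0,0,0],[64,0,0,0,0,0,0],[64,0,0,0,0,0,0],[64,0,0,0,0,0,0],[64,0,0,0,0,0,0],[64,0,0,0,0,0,0],[64,0,0,0,0,0,0]]

```text
clock: 68.23
ee_pos: [0.446, 0.0423, 0.2638]
eef_rot: [0.14, 3.123, -0.003]
wrist_force: [-0.1, 0.1, -0.9]
opening: 0.0642
```

Run:
```python
from h import *
go();im=shot('wrist','w13');p=im['pixels'];hsv=cv2.cvtColor(p,cv2.COLOR_BGR2HSV)
def blob(m,u,v):
    k=np.zeros(p.shape[:2],np.uint8);cv2.circle(k,(int(u),int(v)),26,1,-1);m=m.astype(np.uint8)*k
    c=max(cv2.findContours(m,0,2)[0],key=cv2.contourArea);return cv2.minEnclosingCircle(c)
u,v=proj(im,(.528,-.003,.124));(x,y),r=blob(hsv[...,2]<60,u,v);print('cap',u,v,x,y,r,cast(im,x,y,.124))
u,v=proj(im,(.539,.0935,.124));(x,y),r=blob((hsv[...,2]>180)&(hsv[...,1]<50),u,v);print('lid',u,v,x,y,r,cast(im,x,y,.124))
```

```text
t 68.2333 p [0.446  0.0423 0.2638] yaw 174.88 tilt 0.913 open 0.0642 F [-0.1  0.1 -0.9] q [-0.08  0.18  1.71 -0.    1.23 -1.56]
cap 285.6155137715812 271.57065031520426 286.5433654785156 271.0635986328125 14.074156761169434 [ 0.52748575 -0.00195127  0.124     ]
lid 377.7044533126402 273.6650699536777 379.0 277.5 21.10104751586914 [0.54373952 0.09472577 0.124     ]
```

View pics/w13.png

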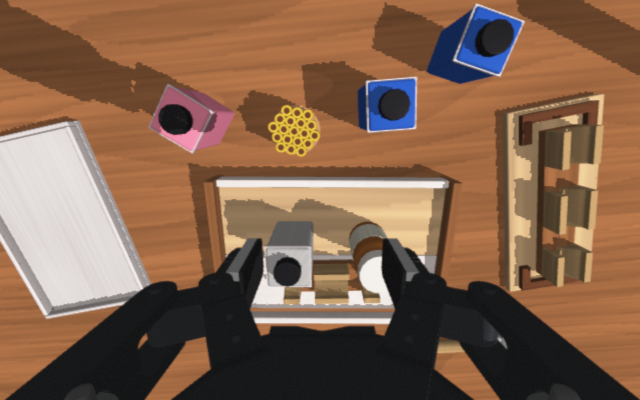

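The wrist view shows the tin's cap at (287,271), the jar at (371,270) partly behind a finger, and the long cradle in the cleats at (567,210). I'll clear the arm aside and compare the jar and tin with the first top image.

jog_arm:
  motion:
    - [[64,0.3,-0.95,-0.3,0,0,0],[64,0.3,-0.95,-0.3,0,0,0],[64,0.3,-0.95,-0.3,0,0,0],[64,0.3,-0.95,-0.3,0,0,0],[64,0.3,-0.95,0,0,0,0],[64,0.3,-0.95,0,0,0,0],[64,0.3,-0.95,0,0,0,0],[64,0.3,-0.95,0,0,0,0]]

```text
clock: 68.95
ee_pos: [0.3842, -0.1097, 0.2855]
eef_rot: [0.133, 3.128, -0.0]
wrist_force: [-0.7, -0.9, 0.1]
opening: 0.0639
```

jog_arm:
  motion:
    - [[64,0,-0.95,0,0,0,0],[64,0,-0.95,0,0,0,0],[64,0,-0.95,0,0,0,0],[64,0,-0.95,0,0,0,0],[64,0,-0.95,0,0,0,0],[64,0,-0.95,0,0,0,0],[64,0,0,0,0,0,0],[64,0,0,0,0,0,0]]

```text
clock: 69.62
ee_pos: [0.3719, -0.234, 0.2832]
eef_rot: [0.145, 3.131, 0.002]
wrist_force: [-0.5, 0.7, 0.7]
opening: 0.0638
```

Run:
```python
from h import *
go();shot('top','t13')
for f in('top0','t13'):
    im=ld(f);p=im['pixels'];hsv=cv2.cvtColor(p,cv2.COLOR_BGR2HSV)
    def cen(m,u,v,r):
        k=np.zeros(p.shape[:2],np.uint8);cv2.circle(k,(u,v),r,1,-1);M=cv2.moments(m.astype(np.uint8)*k,True);return M['m10']/M['m00'],M['m01']/M['m00'],M['m00']
    for n,m,u,v,r in [('lid',(hsv[...,2]>170)&(hsv[...,1]<50),272,198,13),('cap',hsv[...,2]<70,316,201,9)]:
        x,y,a=cen(m,u,v,r);print(f,n,round(x,1),round(y,1),a,cast(im,x,y,.124).round(4))
a,b=ld('top0')['pixels'].astype(int),ld('t13')['pixels'].astype(int)
for n,(x0,y0,x1,y1) in dict(brush=(160,105,250,135),bundle=(275,95,385,125),tubes=(293,252,325,284)).items(): print(n,'diff',np.abs(a-b)[y0:y1,x0:x1].mean().round(1))
```

```text
t 69.6167 p [ 0.3719 -0.234   0.2832] yaw 174.68 tilt 0.405 open 0.0638 F [-0.5  0.7  0.7] q [-0.74  0.16  1.69  0.01  1.29 -2.22]
top0 lid 270.7 196.4 340.0 [0.5406 0.0934 0.124 ]
top0 cap 316.4 200.7 110.0 [ 0.5293 -0.0059  0.124 ]
t13 lid 270.1 196.4 350.0 [0.5406 0.0946 0.124 ]
t13 cap 316.0 200.6 108.0 [ 0.5296 -0.0052  0.124 ]
brush diff 3.7
bundle diff 3.5
tubes diff 3.7
```

Jar and tin are back within about 1 mm, and the bystanders haven't changed. Handing in.

```bash
python3 -c "
from h import *
print(bot.sign_off())"
```

```text
the job is handed in; nothing more can be done
None
```

The changeover is done and handed in, finishing at about 70 s of the 141 s allowed; the hand-in reports no verdict. I stood the tin and jar on the tray and parked the short cradle beside them. The long cradle then went into the tying board's cleats and the short one onto the white back batten, and I put the jar and tin back where they stood.

My last checks, all from the camera images:
- **Long cradle:** about 1.5 mm off the board's centre along its length and 0.3 mm across. I measured this just after placing it, and the final wrist view shows it still between the cleats.
- **Short cradle:** its outline matched the expected place on the batten to within a few pixels (a few millimetres at most), checked before the jar and tin went back.
- **Jar and tin:** both upright. In the top camera, before against after, both are within about 1.2 mm of where they started.
- **Tubes, brush and bundle:** unchanged between the first and last top images.

One reading disagreed. The last wrist view put the jar lid about 4 mm further back than expected, but a finger partly hid it. I relied on the unobstructed top view instead.

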